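# Seat the gauging stage, measure the spacer blocks and put them on the pile

### The job

Lift the ball-footed gauging stage by its handle and settle it into its base, each ball foot fully home in its own seat (cone, groove, flat), and let go. Then lay all the spacer blocks that are there flat on the stage, side by side, and only then press the console's start button fully down and release it. After that put every spacer, lying flat, on top of the pile of cardboard packing boards, whose height is not known beforehand, so lower gently until contact is felt and do not press hard on the pile; leave the stage seated in its base and do not disturb the tools and other things on the bench.

Things in the scene. Friction and masses are not known exactly. Their poses are not given: they have to be found in the camera images.
- stage: the gauging stage: loose T-shaped aluminium plate on three 18 mm ball feet, 0.56-0.84 kg, parked upright. Origin at ball-bottom level under the handle (its balance point); z up, x towards the narrow leg. Plate z 23 to 33 mm: wide part x -80..30, y -100..100, narrow leg x 30..115, y -50..50 mm. Handle: black bar at the origin, 40 mm along x, 16 mm thick in y, z 33 to 75 mm
- base: the kinematic base: T-shaped grey slab 16 mm thick, fixed; wide part x -85..35, y -105..105, narrow leg to x 122, y -40..40 mm. Origin at its underside, z up, x towards the narrow leg. On it: steel cone, V groove and flat pad seats, highest rims 30 mm above the bench. Stage seated: its axes match the base's and its origin is 19.7 mm above this origin
- seat_cone (a point): centre of a ball foot seated in the 45 degree cone, base frame (-60, 75, 28.7) mm; takes foot a. The mouth is 28 mm wide and centres a ball up to about 8 mm off
- seat_groove (a point): centre of a ball foot seated in the 45 degree V groove, 28 mm wide at the mouth, running along base y; base frame (-60, -75, 28.7) mm; takes foot b
- seat_flat (a point): centre of a ball foot seated on the flat pad on the narrow leg, base frame (95, 0, 28.7) mm; for foot c
- foot_a (a point): centre of ball foot a of the stage, stage frame (-60, 75, 9) mm (wide end, left). Loads inside the triangle of the three feet do not tip the stage
- foot_b (a point): centre of ball foot b of the stage, stage frame (-60, -75, 9) mm (wide end, right). On the plate three spacers fit with finger room at stage (x, y) = (-35, 60) and (-35, -60) mm lying along x, and (75, 0) mm lying along y
- foot_c (a point): centre of ball foot c of the stage, stage frame (95, 0, 9) mm (under the narrow leg). A lip 4 mm high and 4 mm wide runs round the top edge of the stage plate
- spacer1: a plain steel spacer block 70 x 36 x 18 mm with two dark bolt holes, 0.16-0.26 kg; it lies flat on the bench at the start. Both faces are alike, either may be up. Origin: the block's centre, x along its 70 mm length, y along its 36 mm width. May be absent.
- spacer2: a plain steel spacer block 70 x 36 x 18 mm with two dark bolt holes, 0.16-0.26 kg; it lies flat on the bench at the start. Both faces are alike, either may be up. Origin: the block's centre, x along its 70 mm length, y along its 36 mm width. May be absent.
- spacer3: a plain steel spacer block 70 x 36 x 18 mm with two dark bolt holes, 0.16-0.26 kg; it lies flat on the bench at the start. Both faces are alike, either may be up. Origin: the block's centre, x along its 70 mm length, y along its 36 mm width. May be absent.
- outfeed: fixed blue-painted board 200 (x) x 180 (y) x 10 mm flat on the bench; origin at the centre of its underside, z up. Centred on it and square with it stands the pile of cardboard packing boards, 180 mm along x, 160 mm along y, held in place; the pile's top is 20 to 55 mm above the bench, different at each start and not reported
- start (a joint): travel of the start button, a spring push button pressed straight down: 0 up, 0.006 m fully down, 5 N when fully down; springs back
- start_top (a point): centre of the top face of the start button, grey, 32 mm across, in a black collar on top of a grey console box 90 x 120 x 45 mm standing fixed on the bench; it moves down with the button
- wrench: a wrench 160 mm long lying on the bench; bystander, origin at its underside
- tapering: a white ring 68 mm across, 30 mm high; bystander, origin at its underside
- jar: a jar 52 mm across, 70 mm high; bystander, origin at its underside
- driver: a screwdriver 180 mm long lying on the bench; bystander
- mug: a white mug 76 mm across, 90 mm high; bystander, origin at its underside
- binA: a blue open parts bin 140 x 100 x 70 mm; bystander, origin at its underside
- hammer: a hammer 240 mm long lying on the bench; bystander
Not all that is in view belongs to the job. Leave any pink look-alike of the spacer1 alone. Leave any green or red look-alike of the spacer3 alone.

How it is judged:
On the way, in this order (a step that is already met when the one before it is completed fails the run):
1. the stage is settled with each ball foot in its seat, and let go (distance between foot_a and seat_cone below 0.004 m and distance between foot_b and seat_groove below 0.004 m and distance between foot_c and seat_flat below 0.004 m and contact force between the fingers and stage below 0.1 N), for 0.3 s.
2. all the spacers that are there lie flat on the seated stage, let go (distance between foot_a and seat_cone below 0.004 m and distance between foot_b and seat_groove below 0.004 m and distance between foot_c and seat_flat below 0.004 m and x of spacer1 in the frame of stage between -0.085 and 0.12 m and y of spacer1 in the frame of stage between -0.105 and 0.105 m and z of spacer1 in the frame of stage between 0.038 and 0.046 m and angle between the z axis of each of spacer1, spacer2, spacer3 and the z axis of stage, either way round below 0.08 rad and x of spacer2 in the frame of stage between -0.085 and 0.12 m and y of spacer2 in the frame of stage between -0.105 and 0.105 m and z of spacer2 in the frame of stage between 0.038 and 0.046 m and x of spacer3 in the frame of stage between -0.085 and 0.12 m and y of spacer3 in the frame of stage between -0.105 and 0.105 m and z of spacer3 in the frame of stage between 0.038 and 0.046 m and contact force between the fingers and spacer1 below 0.1 N and contact force between the fingers and spacer2 below 0.1 N and contact force between the fingers and spacer3 below 0.1 N), for 0.3 s.
3. the start button is fully down while all the spacers lie on the seated stage (distance between foot_a and seat_cone below 0.004 m and distance between foot_b and seat_groove below 0.004 m and distance between foot_c and seat_flat below 0.004 m and x of spacer1 in the frame of stage between -0.085 and 0.12 m and y of spacer1 in the frame of stage between -0.105 and 0.105 m and z of spacer1 in the frame of stage between 0.038 and 0.046 m and angle between the z axis of each of spacer1, spacer2, spacer3 and the z axis of stage, either way round below 0.08 rad and x of spacer2 in the frame of stage between -0.085 and 0.12 m and y of spacer2 in the frame of stage between -0.105 and 0.105 m and z of spacer2 in the frame of stage between 0.038 and 0.046 m and x of spacer3 in the frame of stage between -0.085 and 0.12 m and y of spacer3 in the frame of stage between -0.105 and 0.105 m and z of spacer3 in the frame of stage between 0.038 and 0.046 m and value of joint start above 0.005 m), for 0.05 s.
4. the start button is up again (value of joint start below 0.001 m), for 0.1 s.
At the end, for the whole second after the job is handed in: every spacer lies flat (within 4.5 degrees) and at rest on the pile on the blue board, the stage still has each ball foot within 4 mm of its seated place, and the start button is up (distance between foot_a and seat_cone below 0.004 m and distance between foot_b and seat_groove below 0.004 m and distance between foot_c and seat_flat below 0.004 m and x of spacer1 in the frame of outfeed between -0.095 and 0.095 m and y of spacer1 in the frame of outfeed between -0.085 and 0.085 m and z of each of spacer1, spacer2, spacer3 in the frame of outfeed above 0.024 m and angle between the z axis of each of spacer1, spacer2, spacer3 and the z axis of outfeed, either way round below 0.08 rad and linear speed of each of spacer1, spacer2, spacer3 below 0.03 m/s and x of spacer2 in the frame of outfeed between -0.095 and 0.095 m and y of spacer2 in the frame of outfeed between -0.085 and 0.085 m and x of spacer3 in the frame of outfeed between -0.095 and 0.095 m and y of spacer3 in the frame of outfeed between -0.085 and 0.085 m and value of joint start below 0.001 m and linear speed of stage below 0.02 m/s); the robot touches nothing.
It fails at once if a bystander is moved more than 40 mm (distance of any of wrench, tapering, jar, driver, mug, binA, hammer from where it was at the start of the episode above 0.04 m).
It fails at once if the pile is pressed with more than 60 N (contact force between outfeed and anything else above 60 N).
Of spacer1, spacer2, spacer3 only 2 to 3 are there at a start; the rules pass over those that are not, and their reading is None.
At some moment in a run one of spacer1, spacer2, spacer3 may be knocked a few centimetres aside while the robot is not near it.
It also fails if it takes over 210 s, if anything falls off the work surface, if the arm or the gripper's body presses on something with over 40 N, if the wrist force passes 120 N, or if a joint passes its speed limit or range.

### The arm

A 6-joint arm with a two-finger parallel gripper is mounted at the origin on the work surface. World frame = base frame: x ahead of the robot, y to its left, z up, the work surface at z = 0. Lengths are in m, angles in rad, forces in N, time in s.
With the tool pointing down it reaches from about 0.275 to 0.825 m from the base axis. Payload 5.2 kg.
Tool frame: the origin (TCP) lies at the very end of the fingers, on their centre line; the grasp point (between the pads) lies 19 mm behind it; z points along the fingers, x is the direction in which the jaws open and shut, and the axes are right-handed (so a half turn about z gives the same grasp; the last joint's range is limited). The gripper opens to 93 mm and grips with 3 to 60 N. Pads are 15 mm wide; open, the fingers measure 128 mm over their backs; the gripper's body (75 mm by 188 mm) begins 65 mm behind the grasp point.
Start: joints at [-1.387, 0.259, 1.535, -0, 1.348, -0.203], TCP at [0.207, -0.509, 0.219] pointing down, gripper open.
Joint ranges: [-3.14, 3.14], [-0.91, 2.08], [0.19, 2.58], [-1.22, 4.36], [0.22, 2.71], [-3.12, 3.12]. Speed limits (rad/s): [2.57, 2.57, 3.14, 3.14, 3.14, 3.14].

### API

Orientations are given as a unit quaternion [w, x, y, z].
In Python, from rig import ctrl gives the robot as it stands.
- The arm moves only by the tool play_rows, never from a script. Its argument "commands" is one flat list of numbers, 5 for each row, row after row: the opening, from 0 (shut) to 1 (fully open), then the shift along the tool's x, y, z in cm, then the turn about the tool's z in degrees. A call has 1 to 8 rows; each row is the pose to reach, as a shift and turn from the pose commanded when the call began, along the tool's axes at that moment; what a row does not reach only later rows make up. A row lasts 1/12 s, in which the tool goes at most 41.7 mm and 7.16 degrees, less where a joint would pass 70% of its speed; a pose out of reach is approached as far as the arm can. A call with a gripper value outside its range is refused whole. The fingers move at their own pace and stop on an object; the grip force is fixed at half the most. Time passes only in rows, so rows that repeat a pose let the fingers close. It gives the time, the measured TCP pose, the force and the opening at its end, in the units of the state.
- ctrl.get_state(): the state, without advancing time (a new reading comes with each control period).
- ctrl.get_image(name): name is "scene" or "side" or "wrist"; returns the picture (480x640x3 uint8, red, green, blue); there is no depth.
- ctrl.get_calibration(name): a dict with "vertical_fov" (degrees; the focal length in pixels is half the picture's height over the tangent of half this angle, whatever the lens; pixels are square), "cx", "cy" (the principal point, pixels), "world_to_cam" (4x4, takes a point from world to camera coordinates); the wrist camera has in their place "T_tool_cam" (4x4, takes a point from camera to tool coordinates, whose origin is the TCP and whose axes are the tool frame's). Camera axes: x right, y up, looking along -z (the intrinsics and any distortion apply to the point x, -y, -z); pixel columns grow to the right and rows downward; lengths in m; the calibration is good to about 2 mm. A picture is of the moment at which its call begins: read the wrist's pose just before it. get_calibration takes no time and is no camera call.
- ctrl.job_done(): hands the job in, once; it reports no verdict.
Trained networks look in the newest picture that a camera, given by its name, has taken for a name from the list of things; names that differ only in an ending like _2 or _b are one class to them, and where a whole thing is asked for, a point or a joint stands for the part that bears it (a point fixed in the world has none). Each returns a list of dicts, best first, with "confidence" (0 to 1); they miss things now and then, are a little off and sometimes report something else, mostly with a low value. They report only what shows in the picture. A call takes as long as a camera call. They do not tell look-alikes from the thing itself.
- ctrl.regions_of(camera, thing): "mask" (480x640 bool, what is visible of it) and "location" ([column, row] in pixels, amid what is visible of it).
The state is a dict: "t": time; "q": joint angles; "dq": joint speeds; "tau": joint torques, N m; "ee_pos": TCP position; "tcp_rot": TCP orientation; "force": force on the tool from outside, world axes, zero at the start; "moment": the same for the moment, N m; "gripper_width": finger opening in m.
Only numpy, scipy, OpenCV 4.12 (cv2) and the standard library are available. Lean on these libraries where they do the work, as an engineer would, in place of code of your own. Each camera call takes 0.05 s, during which the arm holds its last target. There are 200 camera calls.

## Working session

There is one attempt and no reset: what is moved stays moved. The work goes in short steps, Python scripts to look and compute and a tool call to move; the robot and the scene stay as the last step left them, time stands still between calls to the robot, and variables do not carry over. Pictures are saved under pics/ and viewed, about 12 in all and at most 16, crops included, and the job is handed in when it is done.

Besides the shell and the picture viewer there is one more tool, called after "Call:" in YAML: its name, and indented under it one key for each argument. play_rows: Moves the arm, as the interface text tells. Its arguments: {"type":"object","properties":{"commands":{"type":"array","items":{"type":"number"}}},"required":["commands"]}

```bash
ls; mkdir -p pics; cat > h.py <<'E'
import numpy as np, cv2
from rig import ctrl
from scipy.spatial.transform import Rotation as R
def snap(name, fn=None):
    s=ctrl.get_state(); im=np.array(ctrl.get_image(name))
    if fn: cv2.imwrite('pics/'+fn, im[:,:,::-1])
    return s, im
def T_tool(s):
    q=s['tcp_rot']; T=np.eye(4); T[:3,:3]=R.from_quat([q[1],q[2],q[3],q[0]]).as_matrix(); T[:3,3]=s['ee_pos']; return T
def cam(name,s=None):
    c=ctrl.get_calibration(name); f=240/np.tan(np.radians(c['vertical_fov'])/2)
    if 'T_tool_cam' in c: C=T_tool(s)@np.array(c['T_tool_cam'])
    else: C=np.linalg.inv(np.array(c['world_to_cam']))
    return f,c['cx'],c['cy'],C,c
def ray(name,px,z,s=None):
    f,cx,cy,C,c=cam(name,s); px=np.atleast_2d(np.array(px,float))
    d=np.c_[(px[:,0]-cx)/f,-(px[:,1]-cy)/f,-np.ones(len(px))]@C[:3,:3].T
    o=C[:3,3]; return o+d*((z-o[2])/d[:,2])[:,None]
def proj(name,P,s=None):
    f,cx,cy,C,c=cam(name,s); p=(np.atleast_2d(P)-C[:3,3])@C[:3,:3]
    return np.c_[cx+f*p[:,0]/-p[:,2], cy-f*p[:,1]/-p[:,2]]
E
python3 - <<'E'
from h import *
for n in ['scene','side','wrist']:
    c=ctrl.get_calibration(n); print(n,{k:(np.round(v,4).tolist()) if not isinstance(v,str) else v for k,v in c.items()})
    snap(n,n+'0.png')
    if n!='wrist': print(cam(n)[3].round(3))
s=ctrl.get_state(); print(s); 
E
```

```text
pics
scene {'vertical_fov': 57.3947, 'cx': 325.7328, 'cy': 247.5936, 'world_to_cam': [[-0.065, 0.9979, 0.0041, 0.0176], [-0.7547, -0.0519, 0.654, 0.3487], [0.6529, 0.0394, 0.7564, -1.6183], [0.0, 0.0, 0.0, 1.0]]}
[[-0.065 -0.755  0.653  1.321]
 [ 0.998 -0.052  0.039  0.064]
 [ 0.004  0.654  0.756  0.996]
 [ 0.     0.     0.     1.   ]]
side {'vertical_fov': 52.4802, 'cx': 319.9713, 'cy': 239.1511, 'world_to_cam': [[0.9935, -0.1137, 0.001, -0.5416], [0.0601, 0.5323, 0.8444, -0.0949], [-0.0966, -0.8389, 0.5357, -1.3614], [0.0, 0.0, 0.0, 1.0]]}
[[ 9.940e-01  6.000e-02 -9.700e-02  4.120e-01]
 [-1.140e-01  5.320e-01 -8.390e-01 -1.153e+00]
 [ 1.000e-03  8.440e-01  5.360e-01  8.100e-01]
 [ 0.000e+00  0.000e+00  0.000e+00  1.000e+00]]
wrist {'vertical_fov': 59.4745, 'cx': 322.8875, 'cy': 244.9305, 'T_tool_cam': [[1.0, -0.0, -0.001, 0.0008], [-0.0003, -0.9635, -0.2677, -0.0744], [-0.0009, 0.2677, -0.9635, -0.1668], [0.0, 0.0, 0.0, 1.0]]}
{'t': 0.15, 'q': array([-1.38683759e+00,  2.59167534e-01,  1.53575374e+00, -1.49368395e-05,
        1.34798995e+00, -2.02768470e-01]), 'dq': array([ 6.18477034e-04, -2.03544770e-03, -3.47026489e-03, -5.45184480e-04,
       -1.29838322e-03,  1.08375255e-05]), 'tau': array([ 1.64793772e-03, -4.37644851e+01, -2.84233046e+01,  7.18930364e-02,
        3.80000076e-02, -8.69188898e-05]), 'ee_pos': array([ 0.20739967, -0.50898818,  0.2180443 ]), 'tcp_rot': array([-4.65450244e-04,  8.29807753e-01, -5.58048976e-01, -4.66980375e-04]), 'force': array([-0.93339798, -0.01425768,  0.27460966]), 'moment': array([0.02461112, 0.02244788, 0.00907042]), 'gripper_width': 0.09266320467866525}
```

View pics/scene0.png

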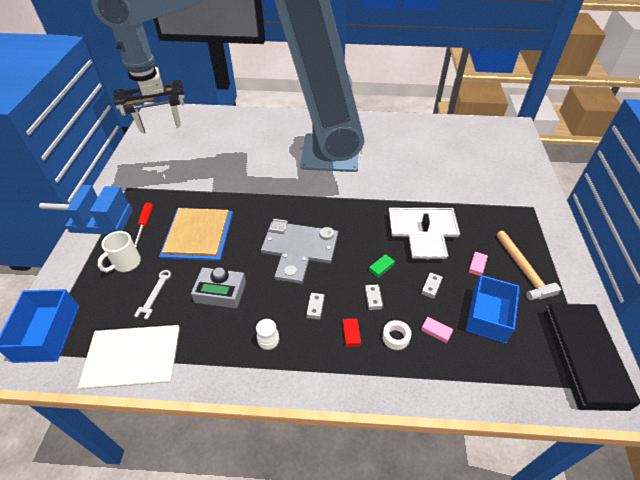

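View pics/side0.png

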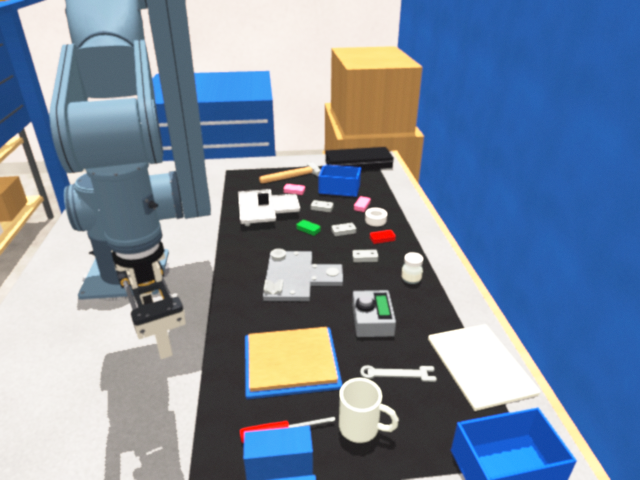

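```bash
python3 - <<'E'
from h import *
for n in ['scene','side']:
    for th,z in [('stage',.033),('base',.016),('spacer1',.018),('outfeed',.03),('start_top',.05)]:
        for r in ctrl.regions_of(n,th):
            m=r['mask']; print(n,th,round(r['confidence'],2),np.round(r['location']),m.sum(),ray(n,r['location'],z)[0].round(3), cv2.boundingRect(m.astype(np.uint8)))
E
```

```text
scene stage 0.91 [428. 229.] 2713 [0.394 0.316 0.033] (389, 207, 70, 53)
scene stage 0.52 [430. 286.] 322 [0.607 0.304 0.033] (421, 273, 21, 25)
scene base 0.88 [295. 247.] 3050 [ 0.48  -0.077  0.016] (261, 219, 77, 65)
scene spacer1 0.84 [475. 263.] 301 [0.506 0.445 0.018] (468, 252, 19, 24)
scene spacer1 0.68 [439. 326.] 408 [0.721 0.321 0.018] (422, 318, 31, 24)
scene spacer1 0.65 [351. 331.] 402 [0.75  0.094 0.018] (343, 319, 17, 28)
scene spacer1 0.64 [382. 266.] 266 [0.537 0.179 0.018] (370, 256, 24, 20)
scene spacer1 0.59 [372. 300.] 360 [0.653 0.148 0.018] (365, 285, 18, 25)
scene spacer1 0.57 [432. 285.] 288 [0.591 0.313 0.018] (422, 273, 19, 25)
scene spacer1 0.22 [296. 247.] 3066 [ 0.48  -0.074  0.018] (261, 219, 77, 65)
scene outfeed 0.97 [200. 235.] 2989 [ 0.464 -0.364  0.03 ] (159, 208, 73, 52)
scene outfeed 0.41 [424. 225.] 2546 [0.375 0.306 0.03 ] (389, 208, 69, 51)
side stage 0.74 [262. 204.] 1468 [0.384 0.302 0.033] (238, 190, 61, 36)
side base 0.69 [293. 277.] 2775 [ 0.46  -0.092  0.016] (263, 250, 79, 51)
side spacer1 0.82 [385. 239.] 227 [0.751 0.065 0.018] (371, 231, 24, 13)
side spacer1 0.78 [322. 206.] 158 [0.586 0.294 0.018] (311, 201, 21, 10)
side spacer1 0.73 [343. 232.] 242 [0.631 0.123 0.018] (331, 224, 25, 12)
side spacer1 0.71 [294. 191.] 147 [0.497 0.421 0.018] (283, 185, 20, 9)
side spacer1 0.68 [310. 228.] 216 [0.533 0.156 0.018] (296, 221, 24, 14)
side spacer1 0.58 [364. 258.] 265 [ 0.669 -0.027  0.018] (352, 250, 25, 12)
side spacer1 0.56 [363. 203.] 170 [0.729 0.301 0.018] (354, 197, 16, 15)
side outfeed 0.71 [288. 366.] 5850 [ 0.429 -0.422  0.03 ] (245, 328, 97, 71)
side outfeed 0.26 [377. 219.] 315 [0.749 0.169 0.03 ] (365, 209, 21, 17)
side start_top 0.47 [362. 301.] 106 [ 0.618 -0.252  0.05 ] (359, 296, 13, 11)
```

The three plain grey spacers are at scene pixels (315,305), (373,296) and (432,285). The look-alikes are green (382,266), red (351,331), and pink (479,263) and (437,329). The stage is at (424,230), the base at (298,247), the pile at (198,233) and the console at (219,286). The two fixed cameras disagree by about 2 cm, so I'll go closer with the wrist camera.

Call:
play_rows:
  commands: [1,-4,-5,-2,0,1,-8,-10,-4,0,1,-12,-15,-6,0,1,-16.6,-20,-8,0,1,-16.6,-20,-8,0,1,-16.6,-20,-8,0,1,-16.6,-20,-8,0]

```text
t: 1.23
ee_pos: [0.3314, -0.277, 0.3004]
tcp_rot: [-0.0, 0.83, -0.557, 0.001]
force: [-0.3, -0.1, -0.2]
gripper_width: 0.0929
```

Call:
play_rows:
  commands: [1,-4,-5,0,6,1,-8,-10,0,12,1,-12,-15,0,18,1,-16.6,-20,0,22,1,-16.6,-20,0,22,1,-16.6,-20,0,22,1,-16.6,-20,0,22,1,-16.6,-20,0,22]

```text
t: 1.9
ee_pos: [0.4541, -0.0468, 0.2988]
tcp_rot: [-0.001, 0.71, -0.704, -0.0]
force: [0.9, 0.5, 0.7]
gripper_width: 0.0928
```

```bash
python3 - <<'E'
from h import *
s,im=snap('wrist','w1.png'); print(s['ee_pos'],s['tcp_rot'])
E
```

```text
[ 0.45405027 -0.04682264  0.29875691] [-1.02134221e-03  7.09970407e-01 -7.04230725e-01 -2.51792677e-04]
```

View pics/w1.png

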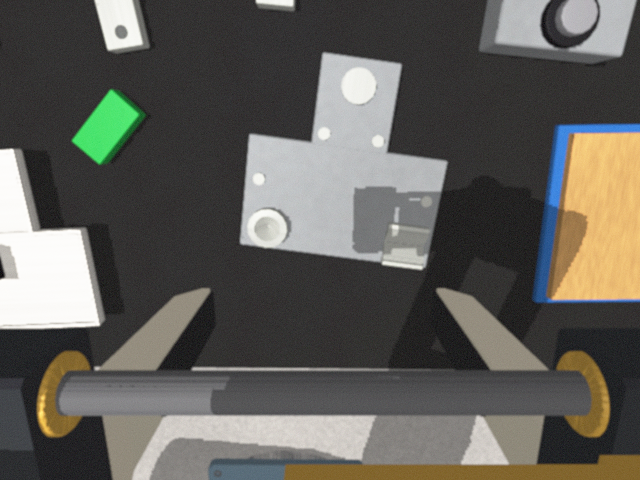

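The wrist view shows the whole base: leg end corners (322,53) and (402,64), wide corners (249,134), (447,160) and (240,244), cone seat (268,229), flat pad (358,86) and groove (407,245). I'll fit the base pose from these and check the scale.

```bash
cat >> h.py <<'E'
def fit2d(model,pts):
    m=np.array(model,float);p=np.array(pts)[:,:2]; mc,pc=m.mean(0),p.mean(0)
    z=((p-pc)[:,0]+1j*(p-pc)[:,1])@np.conj((m-mc)[:,0]+1j*(m-mc)[:,1])
    a=np.angle(z); sc=abs(z)/((m-mc)**2).sum(); c,s_=np.cos(a),np.sin(a); M=np.array([[c,-s_],[s_,c]])
    t=pc-M@mc; return t,np.degrees(a),sc,(p-(m@M.T+t))
def delta(s,P,yaw=None):
    T=T_tool(s); d=T[:3,:3].T@(np.array(P)-T[:3,3])*100
    y0=np.degrees(np.arctan2(T[1,0],T[0,0])); out=dict(d=d.round(2),yaw0=round(y0,2))
    if yaw is not None: out['turn']=round(-((yaw-y0+180)%360-180),2)
    return out
E
python3 - <<'E'
from h import *
s=ctrl.get_state()
im=cv2.imread('pics/w1.png'); g=cv2.cvtColor(im,cv2.COLOR_BGR2GRAY)
px=np.array([[322,53],[402,64],[249,134],[447,160],[240,244]],np.float32).reshape(-1,1,2)
cv2.cornerSubPix(g,px,(5,5),(-1,-1),(3,50,.01)); px=px.reshape(-1,2); print(px)
W=ray('wrist',px,.016,s)
m=[[.122,.04],[.122,-.04],[.035,.105],[.035,-.105],[-.085,.105]]
t,a,sc,r=fit2d(m,W); print(t,a,sc,(r*1000).round(1))
c,s_=np.cos(np.radians(a)),np.sin(np.radians(a))
for n,p,zz in [('cone',(-.06,.075),.03),('flat',(.095,0),.0197),('groove',(-.06,-.075),.03)]:
    P=[t[0]+c*p[0]-s_*p[1],t[1]+s_*p[0]+c*p[1],zz]; print(n,P,proj('wrist',P,s))
    
E
```

```text
[[322.33167   52.01854 ]
 [401.2879    63.469276]
 [248.8973   133.50818 ]
 [447.23404  160.86583 ]
 [239.71559  243.56529 ]]
[ 0.47464371 -0.07231703] -7.184114524922678 0.9952971868873484 [[-0.2 -0.3]
 [-0.1  0.7]
 [-0.2 -0.3]
 [-0.2  0.5]
 [ 0.7 -0.5]]
cone [np.float64(0.4244941058262778), np.float64(0.009597667245147476), 0.03] [[266.77387877 228.83311221]]
flat [np.float64(0.568897902647985), np.float64(-0.08419755365376128), 0.0197] [[358.20986032  86.06098586]]
groove [np.float64(0.4057353816557745), np.float64(-0.1392247446002966), 0.03] [[405.4662174 246.8337817]]
```

Call:
play_rows:
  commands: [1,-4,1,0,0,1,-8,2,0,0,1,-12,3,0,0,1,-16,4,0,0,1,-20,5,0,0,1,-24,5,0,0,1,-28,5,0,0,1,-31,5,0,0]

```text
t: 2.62
ee_pos: [0.4016, 0.2604, 0.299]
tcp_rot: [-0.001, 0.708, -0.706, 0.0]
force: [-0.1, 0.2, 0.2]
gripper_width: 0.093
```

Call:
play_rows:
  commands: [1,-3.5,0,0,0,1,-3.5,0,0,0,1,-3.5,0,0,0,1,-3.5,0,0,0]

```text
t: 2.95
ee_pos: [0.402, 0.2926, 0.2984]
tcp_rot: [0.001, 0.708, -0.706, 0.0]
force: [1.5, 0.2, -0.3]
gripper_width: 0.0933
```

```bash
python3 - <<'E'
from h import *
s,im=snap('wrist','w2.png'); print(s['ee_pos'],s['tcp_rot'])
for r in ctrl.regions_of('wrist','stage'):
    print(r['confidence'],r['location'],r['mask'].sum()); np.save('m%.2f.npy'%r['confidence'],r['mask'])
E
```

```text
[0.40198601 0.29255925 0.29844199] [ 5.38784123e-04  7.07931628e-01 -7.06280705e-01  2.91344833e-04]
0.94 [303.6, 213.6] 28179
0.57 [598.0, 148.9] 9769
```

View pics/w2.png

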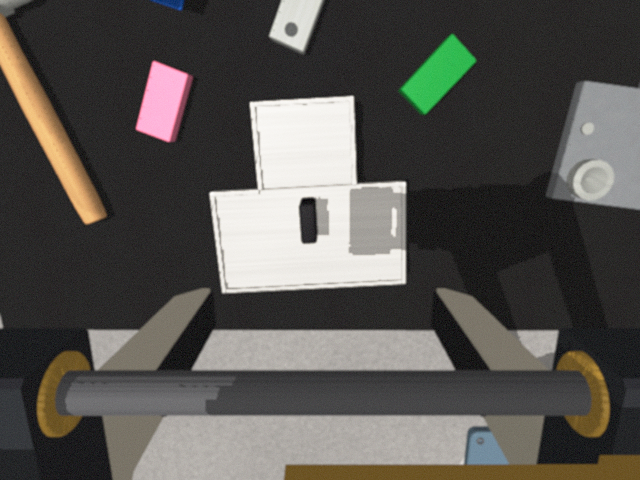

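The stage corners are at (250,102), (354,97), (210,193), (405,182), (222,293) and (405,284), with the handle at (308,220).

```bash
python3 - <<'E'
from h import *
s=ctrl.get_state()
im=cv2.imread('pics/w2.png'); g=cv2.cvtColor(im,cv2.COLOR_BGR2GRAY)
px=np.array([[250,102],[354,97],[210,193],[405,182],[222,292],[405,284]],np.float32).reshape(-1,1,2)
cv2.cornerSubPix(g,px,(5,5),(-1,-1),(3,50,.01)); px=px.reshape(-1,2); print(px.round(1).tolist())
m=[[.115,.05],[.115,-.05],[.03,.1],[.03,-.1],[-.08,.1],[-.08,-.1]]
for z in (.037,):
    t,a,sc,r=fit2d(m,ray('wrist',px,z,s)); print(t,a,sc,(r*1000).round(1).tolist())
# handle top centroid
k=((g<60)&(np.add.outer(np.abs(np.arange(480)-220)<32,np.zeros(640))>0)); k[:, :285]=0; k[:,335:]=0
c=np.radians(a)
e=[[t[0]+np.cos(c)*u-np.sin(c)*v,t[1]+np.sin(c)*u+np.cos(c)*v,zz] for u,v,zz in [(.02,.008,.075),(.02,-.008,.075),(-.02,.008,.075),(-.02,-.008,.075),(0,0,.033)]]
print(proj('wrist',e,s).round(1).tolist())
print(delta(s,[*t,.16],a-90), 'fromnow')
E
```

```text
[[249.10000610351562, 101.5], [353.20001220703125, 95.19999694824219], [208.89999389648438, 191.6999969482422], [405.70001220703125, 181.39999389648438], [221.6999969482422, 292.70001220703125], [405.29998779296875, 283.29998779296875]]
[0.38960477 0.30571257] 3.1195362401904942 1.0039395649452834 [[0.1, 0.5], [0.5, -0.2], [0.3, 0.3], [-0.0, -0.6], [-0.5, 0.3], [-0.4, -0.2]]
[[297.6, 203.2], [314.6, 202.3], [300.5, 244.2], [317.0, 243.4], [308.8, 214.8]]
{'d': array([-1.36,  1.25, 13.87]), 'yaw0': np.float64(-89.96), 'turn': np.float64(-3.08)} fromnow
```

Call:
play_rows:
  commands: [1,-1.4,1.3,4,-3,1,-1.4,1.3,8,-3,1,-1.4,1.3,12,-3,1,-1.4,1.3,16,-3,1,-1.4,1.3,18,-3,1,-1.4,1.3,20,-3,1,-1.4,1.3,20,-3,1,-1.4,1.3,20,-3]

```text
t: 3.72
ee_pos: [0.3887, 0.3064, 0.0984]
tcp_rot: [0.001, 0.726, -0.688, -0.0]
force: [0.5, -0.1, -0.5]
gripper_width: 0.0932
```

```bash
python3 - <<'E'
from h import *
s=ctrl.get_state(); print(delta(s,[.3896,.3057,.041],-86.88))
E
```

```text
{'d': array([ 0.07, -0.1 ,  5.74]), 'yaw0': np.float64(-86.95), 'turn': np.float64(-0.07)}
```

Call:
play_rows:
  commands: [1,0,0,2,0,1,0,0,4,0,1,0,0,5,0,1,0,0,5.6,0,1,0,0,5.6,0,0,0,0,5.6,0,0,0,0,5.6,0,0,0,0,5.6,0]

```text
t: 4.38
ee_pos: [0.3895, 0.3082, 0.0437]
tcp_rot: [-0.001, 0.726, -0.687, 0.0]
force: [0.3, -0.1, -1.1]
gripper_width: 0.0776
```

Call:
play_rows:
  commands: [0,0,0,0,0,0,0,0,0,0,0,0,0,0,0,0,0,0,0,0,0,0,0,0,0]

```text
t: 4.8
ee_pos: [0.3887, 0.3078, 0.0427]
tcp_rot: [0.0, 0.726, -0.687, 0.0]
force: [0.5, 0.1, 0.0]
gripper_width: 0.0446
```

Call:
play_rows:
  commands: [0,0,0,-0.5,0,0,0,0,-1,0,0,0,0,-2,0,0,0,0,-4,0,0,0,0,-6,0,0,0,0,-8,0,0,0,0,-10,0,0,0,0,-10,0]

```text
t: 5.47
ee_pos: [0.3912, 0.3091, 0.1475]
tcp_rot: [-0.004, 0.726, -0.687, 0.001]
force: [0.7, -0.0, 0.0]
gripper_width: 0.0003
```

```bash
python3 - <<'E'
from h import *
s,im=snap('wrist','w3.png'); print(s['ee_pos'],s['tcp_rot'],s['force'],s['moment'])
E
```

```text
[0.39119757 0.30913281 0.14749423] [-0.0039089   0.72639204 -0.68726787  0.00148193] [ 0.73880141 -0.01589301  0.04115038] [ 0.01194487 -0.02069569  0.01221541]
```

View pics/w3.png

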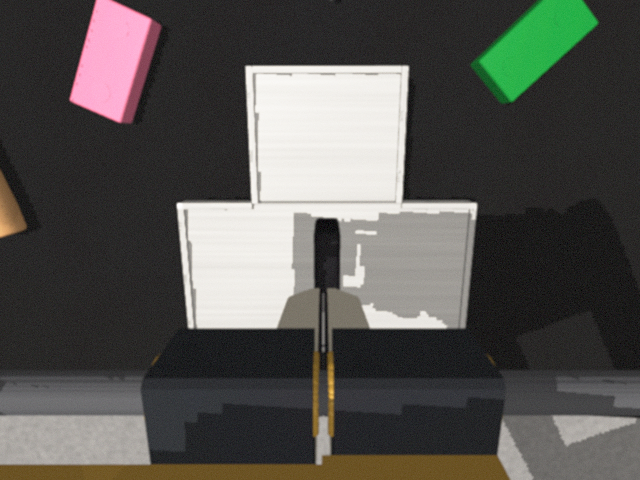

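The fingers close at about 80 mm/s, so I lifted too early and the stage stayed put. I'll reopen and retry with a longer closing time.

Call:
play_rows:
  commands: [0.6,0,0,0,0,0.6,0,0,0,0,0.6,0,0,0,0,0.6,0,0,0,0,0.6,0,0,0,0,0.6,0,0,0,0,0.6,0,0,0,0,0.6,0,0,0,0]

```text
t: 6.18
ee_pos: [0.3887, 0.3078, 0.1425]
tcp_rot: [0.0, 0.726, -0.687, -0.0]
force: [0.0, 0.2, -0.1]
gripper_width: 0.049
```

```bash
python3 - <<'E'
from h import *
s=ctrl.get_state(); print(s['ee_pos'],s['gripper_width'],delta(s,[.3896,.3057,.041],-86.88))
g=cv2.cvtColor(cv2.imread('pics/w3.png'),cv2.COLOR_BGR2GRAY)
px=np.array([[246,66],[408,66],[177,203],[476,202]],np.float32).reshape(-1,1,2)
cv2.cornerSubPix(g,px,(5,5),(-1,-1),(3,50,.01)); px=px.reshape(-1,2)
s['ee_pos']=[0.39119757,0.30913281,0.14749423]; s['tcp_rot']=[-0.0039089,0.72639204,-0.68726787,0.00148193]
t,a,sc,r=fit2d([[.115,.05],[.115,-.05],[.03,.1],[.03,-.1]],ray('wrist',px,.037,s)); print(t,a,sc,(r*1000).round(1).tolist())
E
```

```text
[0.38865107 0.30779736 0.14247997] 0.04902392952045049 {'d': array([ 0.21, -0.09, 10.15]), 'yaw0': np.float64(-86.84), 'turn': np.float64(0.04)}
[0.3892201  0.30616616] 3.1812272134914545 1.0017212968397808 [[0.0, 0.2], [-0.1, -0.3], [-0.0, 0.3], [0.1, -0.1]]
```

Call:
play_rows:
  commands: [0.6,0.2,0,3,0,0.6,0.2,0,6,0,0.6,0.2,0,8,0,0.6,0.2,0,9,0,0.6,0.2,0,10,0,0.6,0.2,0,10,0,0,0.2,0,10,0,0,0.2,0,10,0]

```text
t: 6.85
ee_pos: [0.3897, 0.3063, 0.0437]
tcp_rot: [-0.001, 0.726, -0.687, 0.0]
force: [0.0, -0.5, -0.4]
gripper_width: 0.0469
```

Call:
play_rows:
  commands: [0,0,0,0,0,0,0,0,0,0,0,0,0,0,0,0,0,0,0,0,0,0,0,0,0,0,0,0,0,0,0,0,0,0,0]

```text
t: 7.43
ee_pos: [0.3891, 0.306, 0.043]
tcp_rot: [-0.0, 0.726, -0.687, 0.0]
force: [-0.4, 0.4, 3.8]
gripper_width: 0.0156
```

Call:
play_rows:
  commands: [0,0,0,-0.3,0,0,0,0,-0.6,0,0,0,0,-1,0,0,0,0,-1.5,0,0,0,0,-2,0,0,0,0,-2,0,0,0,0,-2,0]

```text
t: 8.02
ee_pos: [0.3891, 0.3059, 0.0631]
tcp_rot: [-0.0, 0.726, -0.687, 0.0]
force: [0.7, -0.4, -8.4]
gripper_width: 0.0156
```

Call:
play_rows:
  commands: [0,0,0,-1.5,0,0,0,0,-3.5,0,0,1.5,-0.3,-5.5,0,0,4,-0.7,-6.5,0,0,7,-1.2,-7,0,0,10,-1.7,-7,0,0,13,-2.2,-7,0,0,16,-2.7,-7,0]

```text
t: 8.68
ee_pos: [0.4243, 0.1463, 0.1327]
tcp_rot: [-0.0, 0.727, -0.687, 0.0]
force: [0.6, -0.4, -7.8]
gripper_width: 0.0158
```

Call:
play_rows:
  commands: [0,3,-0.5,0,1,0,6,-1,0,3,0,9,-1.5,0,5,0,12,-2,0,7,0,15,-2.6,0,9,0,18,-3.1,0,10,0,20,-3.5,0,10.3,0,22,-3.8,0,10.3]

```text
t: 9.35
ee_pos: [0.4747, -0.0717, 0.1324]
tcp_rot: [-0.0, -0.661, 0.75, 0.0]
force: [0.1, 1.1, -7.3]
gripper_width: 0.016
```

Call:
play_rows:
  commands: [0,0,0,0,0,0,0,0,0,0,0,0,0,0,0,0,0,0,0,0]

```text
t: 9.68
ee_pos: [0.474, -0.069, 0.1324]
tcp_rot: [-0.0, -0.662, 0.75, 0.001]
force: [-1.0, 0.7, -7.4]
gripper_width: 0.0155
```

```bash
python3 - <<'E'
from h import *
s,im=snap('wrist','w4.png'); print(s['ee_pos'],s['force'],delta(s,[.4746,-.0723,.0627],-97.2))
E
```

```text
[ 0.47402419 -0.06902284  0.13237219] [-0.99275531  0.66152289 -7.38318993] {'d': array([ 0.32, -0.11,  6.97]), 'yaw0': np.float64(-97.1), 'turn': np.float64(0.1)}
```

View pics/w4.png

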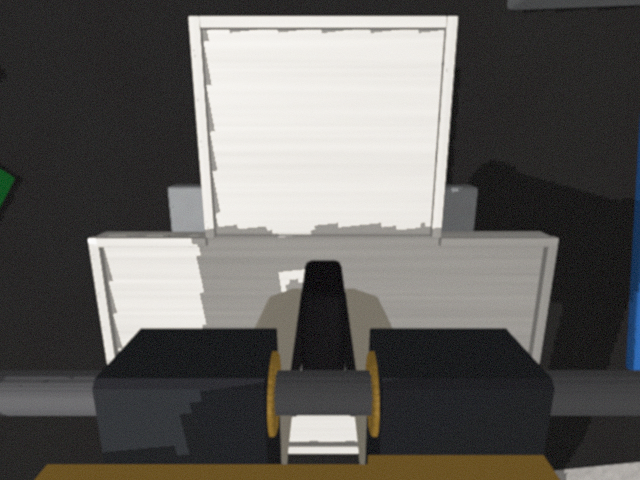

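The stage is held level over the base. Leg corners are at (189,16) and (457,16), shoulders at (89,239) and (557,234). I'll fit the stage pose in hand.

```bash
python3 - <<'E'
from h import *
s=ctrl.get_state(); print(s['ee_pos'])
g=cv2.cvtColor(cv2.imread('pics/w4.png'),cv2.COLOR_BGR2GRAY)
px=np.array([[189,16],[457,16],[89,239],[557,234]],np.float32).reshape(-1,1,2)
cv2.cornerSubPix(g,px,(5,5),(-1,-1),(3,50,.01)); px=px.reshape(-1,2); print(px.tolist())
t,a,sc,r=fit2d([[.115,.05],[.115,-.05],[.03,.1],[.03,-.1]],ray('wrist',px,s['ee_pos'][2]-.006,s)); print(t,a,sc,(r*1000).round(1).tolist())
print(delta(s,[s['ee_pos'][0]+.4746-t[0],s['ee_pos'][1]-.0723-t[1],.0627],-97.1-7.2-a))
E
```

```text
[ 0.47415328 -0.06900122  0.13247878]
[[187.80418395996094, 15.569300651550293], [457.5710754394531, 15.54331111907959], [86.63993835449219, 237.96043395996094], [558.602294921875, 237.66700744628906]]
[ 0.47411594 -0.0697149 ] -7.043227371296836 1.0015777788529343 [[0.0, -0.1], [0.0, -0.0], [-0.0, 0.3], [-0.0, -0.2]]
{'d': array([ 0.25, -0.08,  6.98]), 'yaw0': np.float64(-97.08), 'turn': np.float64(0.18)}
```

Call:
play_rows:
  commands: [0,0.25,-0.1,1,0,0,0.25,-0.1,2,0,0,0.25,-0.1,3,0,0,0.25,-0.1,4,0,0,0.25,-0.1,4.8,0,0,0.25,-0.1,5.4,0,0,0.25,-0.1,5.8,0,0,0.25,-0.1,5.8,0]

```text
t: 10.4
ee_pos: [0.4748, -0.0724, 0.0736]
tcp_rot: [-0.0, -0.662, 0.75, 0.001]
force: [-0.3, -0.0, -6.9]
gripper_width: 0.0161
```

Call:
play_rows:
  commands: [0,0,0,0.3,0,0,0,0,0.6,0,0,0,0,0.8,0,0,0,0,1.0,0,0,0,0,1.1,0,0,0,0,1.1,0]

```text
t: 10.9
ee_pos: [0.4759, -0.0725, 0.0643]
tcp_rot: [0.001, -0.662, 0.75, -0.0]
force: [0.4, 1.6, -0.9]
gripper_width: 0.0157
```

Call:
play_rows:
  commands: [0,0,0,0.1,0,0,0,0,0.1,0,0.6,0,0,0.1,0,0.6,0,0,0.1,0,0.6,0,0,0.1,0,0.6,0,0,0.1,0,0.6,0,0,0.1,0,0.6,0,0,0.1,0]

```text
t: 11.57
ee_pos: [0.4754, -0.0727, 0.0626]
tcp_rot: [-0.0, -0.662, 0.75, -0.0]
force: [-0.2, 0.9, 0.4]
gripper_width: 0.0517
```

Call:
play_rows:
  commands: [0.6,0,0,-1,0,0.6,0,0,-3,0,0.6,0,0,-6,0,0.6,0,0,-10,0,0.6,0,0,-14,0,0.6,0,0,-18,0,0.6,0,0,-22,0,0.6,0,0,-22,0]

```text
t: 12.23
ee_pos: [0.4788, -0.0739, 0.2919]
tcp_rot: [0.003, -0.662, 0.75, -0.007]
force: [-0.0, 0.4, -0.4]
gripper_width: 0.0553
```

```bash
python3 - <<'E'
from h import *
s,im=snap('wrist','w5.png'); print(s['ee_pos'],s['tcp_rot'],s['force'])
g=cv2.cvtColor(im,cv2.COLOR_RGB2GRAY)
t=np.array([.4746,-.0723]);c=np.radians(-7.18); M=np.array([[np.cos(c),-np.sin(c)],[np.sin(c),np.cos(c)]])
m=np.array([[.115,.05],[.115,-.05],[.03,.1],[.03,-.1],[-.08,.1],[-.08,-.1]])
P=np.c_[m@M.T+t,np.full(6,.0567)]; p0=proj('wrist',P,s); px=p0.astype(np.float32).reshape(-1,1,2).copy()
cv2.cornerSubPix(g,px,(6,6),(-1,-1),(3,50,.01)); px=px.reshape(-1,2); print(p0.round(0).tolist(),(px-p0).round(1).tolist())
for i in (6,4):print(fit2d(m[:i],ray('wrist',px[:i],.0567,s)))
o=im.copy()
for p in p0: cv2.circle(o,tuple(int(v) for v in p),3,(255,0,0),1)
cv2.imwrite('pics/w5o.png',o[:,:,::-1])
E
```

```text
[ 0.47875255 -0.07387542  0.29185256] [ 0.00340864 -0.66180007  0.74964169 -0.00681117] [-0.01179871  0.40498331 -0.35181935]
[[265.0, 91.0], [375.0, 91.0], [215.0, 185.0], [424.0, 186.0], [222.0, 293.0], [418.0, 293.0]] [[1.6, -2.1], [2.2, -1.1], [0.3, -1.6], [1.1, -0.5], [-1.0, -1.2], [0.7, -0.3]]
(array([ 0.47558001, -0.07305374]), np.float64(-7.5944809035870735), np.float64(1.0043748445936336), array([[ 3.99233548e-04, -1.02798109e-04],
       [ 1.38133442e-04, -5.35850652e-04],
       [-1.59486354e-04,  5.07092542e-04],
       [ 1.19518598e-04, -2.47438327e-04],
       [-4.13724217e-04,  1.00671228e-03],
       [-8.36750171e-05, -6.27717731e-04]]))
(array([ 0.47570645, -0.07313283]), np.float64(-7.606970210844328), np.float64(1.0038373878883091), array([[ 2.65305880e-04,  2.57485802e-06],
       [ 2.58122066e-05, -4.33360877e-04],
       [-3.06667953e-04,  5.95541636e-04],
       [ 1.55498665e-05, -1.64755617e-04]]))
```

View pics/w5o.png

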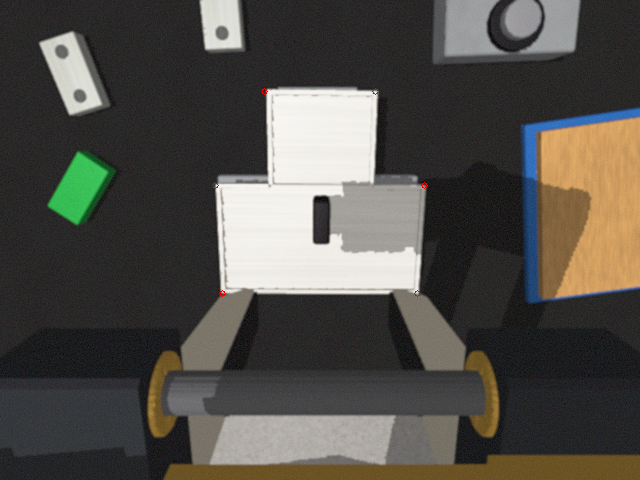

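The stage sits at the seated height and its corners match the predicted ones within about 1–2 px. Next I'll look at the three spacers.

Call:
play_rows:
  commands: [0.65,-4,-2,0,0,0.65,-8,-4,0,0,0.65,-12,-6,0,0,0.65,-16,-8.5,0,0,0.65,-20,-10.5,0,0,0.65,-22,-11.8,0,0,0.65,-22,-11.8,0,0,0.65,-22,-11.8,0,0]

```text
t: 12.95
ee_pos: [0.6195, 0.1328, 0.28]
tcp_rot: [-0.002, -0.663, 0.749, 0.001]
force: [-0.4, -0.7, 0.6]
gripper_width: 0.0605
```

Call:
play_rows:
  commands: [0.65,0,0,0,0,0.65,0,0,0,0,0.65,0,0,0,0]

```text
t: 13.2
ee_pos: [0.6191, 0.1297, 0.2831]
tcp_rot: [-0.0, -0.661, 0.75, -0.0]
force: [-0.8, 0.4, 0.3]
gripper_width: 0.0605
```

```bash
cat >> h.py <<'E'
def spacers(s,im,z=.018,fn=None):
    out=[]; o=im.copy()
    for r in ctrl.regions_of('wrist','spacer1'):
        m=r['mask']; k=m.astype(np.uint8)
        col=np.median(im[m],axis=0); sat=col.max()-col.min()
        # top face = bright pixels of the mask
        g=im.max(2).astype(int); t=(m&(g>0.75*np.percentile(g[m],90))).astype(np.uint8)
        t=cv2.morphologyEx(t,cv2.MORPH_CLOSE,np.ones((15,15)))
        cs=max(cv2.findContours(t,0,2)[0],key=cv2.contourArea)
        W=ray('wrist',cs.reshape(-1,2),z,s)[:,:2]
        (c,(w,h),a)=cv2.minAreaRect((W*1000).astype(np.float32))
        if w<h: a+=90; w,h=h,w
        out.append((round(r['confidence'],2),[round(v) for v in r['location']],int(sat),np.round(c,1).tolist(),round(w,1),round(h,1),round((a+90)%180-90,1)))
        cv2.drawContours(o,[cs],-1,(0,255,0),1)
    if fn: cv2.imwrite('pics/'+fn,o[:,:,::-1])
    return out
E
python3 - <<'E'
from h import *
s,im=snap('wrist','w6.png'); print(s['ee_pos'],s['tcp_rot'])
for r in spacers(s,im,fn='w6o.png'): print(r)
E
```

```text
[0.61911724 0.12970983 0.28305021] [-5.98998759e-05 -6.61123983e-01  7.50276657e-01 -1.18181559e-04]
(0.94, [290, 290], 163, [528.6, 177.3], 69.1, 35.5, -43.1)
(0.92, [156, 249], 6, [588.6, 314.2], 68.7, 35.4, -22.8)
(0.82, [54, 316], 88, [525.8, 445.1], 36.7, 23.4, 73.7)
(0.79, [125, 116], 39, [728.8, 313.8], 71.3, 37.1, 61.1)
(0.75, [294, 186], 5, [638.7, 153.0], 69.6, 35.6, 8.9)
(0.6, [340, 61], 198, [751.3, 96.2], 70.1, 36.2, 8.7)
(0.58, [444, 125], 5, [677.7, -1.7], 69.3, 35.6, -4.5)
```

View pics/w6o.png

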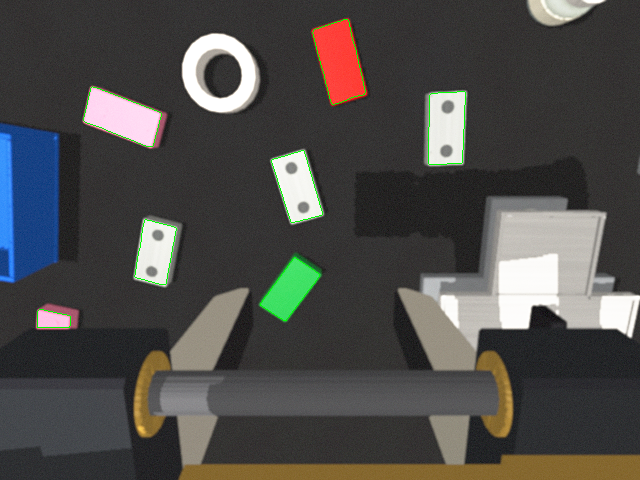

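The boxes fit at 69×35 mm, which matches. The grey spacers are A (0.589, 0.314, -22.8°), B (0.639, 0.153, 8.9°) and C (0.678, -0.002, -4.5°). The coloured ones are look-alikes. I'll pick B first.

Call:
play_rows:
  commands: [0.65,-1,-0.6,4,-6,0.65,-2,-1.2,8,-12,0.65,-2.6,-1.7,12,-16,0.65,-2.6,-1.7,16,-16,0.65,-2.6,-1.7,19,-16,0.65,-2.6,-1.7,21,-16,0.65,-2.6,-1.7,22,-16,0.65,-2.6,-1.7,22,-16]

```text
t: 13.97
ee_pos: [0.6382, 0.1539, 0.0604]
tcp_rot: [0.002, 0.759, -0.651, -0.002]
force: [-0.8, -0.6, 0.7]
gripper_width: 0.0606
```

```bash
python3 - <<'E'
from h import *
s=ctrl.get_state(); print(s['ee_pos'],s['gripper_width'],delta(s,[.6387,.153,.006],-81.1))
E
```

```text
[0.63815291 0.15390145 0.06035788] 0.06060434428287981 {'d': array([ 0.1 , -0.06,  5.44]), 'yaw0': np.float64(-81.19), 'turn': np.float64(-0.09)}
```

Call:
play_rows:
  commands: [0.65,0.1,-0.1,2,0,0.65,0.1,-0.1,4,0,0.65,0.1,-0.1,5,0,0.65,0.1,-0.1,5.4,0,0.65,0.1,-0.1,5.4,0,0,0.1,-0.1,5.4,0,0,0.1,-0.1,5.4,0,0,0.1,-0.1,5.4,0]

```text
t: 14.63
ee_pos: [0.6419, 0.154, 0.0101]
tcp_rot: [-0.001, 0.76, -0.65, 0.001]
force: [-0.0, -0.5, 0.8]
gripper_width: 0.0449
```

Call:
play_rows:
  commands: [0,0,0,0,0,0,0,0,0,0,0,0,0,0,0,0,0,0,0,0]

```text
t: 14.97
ee_pos: [0.6416, 0.154, 0.0096]
tcp_rot: [-0.001, 0.76, -0.65, 0.0]
force: [-0.7, 0.4, 5.0]
gripper_width: 0.0356
```

Call:
play_rows:
  commands: [0,0,0,-1,0,0,0,0,-3,0,0,0,0,-6,0,0,0,0,-9,0,0,0,0,-12,0,0,0,0,-14,0,0,0,0,-15,0,0,0,0,-15,0]

```text
t: 15.63
ee_pos: [0.6423, 0.1539, 0.1614]
tcp_rot: [-0.002, 0.76, -0.65, 0.002]
force: [0.3, 0.4, -2.2]
gripper_width: 0.0358
```

```bash
python3 - <<'E'
from h import *
s=ctrl.get_state(); print(s['ee_pos'],s['gripper_width'],s['force'],delta(s,[.4327,-.1279,.16],-97.3))
E
```

```text
[0.64225079 0.15389765 0.16142518] 0.03582912825778898 [ 0.33187908  0.35954428 -2.19237089] {'d': array([24.62, 25.05,  0.04]), 'yaw0': np.float64(-81.14), 'turn': np.float64(16.16)}
```

Call:
play_rows:
  commands: [0,2,2,0,2,0,4.5,4.5,0,5,0,7,7,0,8,0,9.5,9.5,0,11,0,12,12,0,14,0,14.5,14.5,0,16.2,0,17,17,0,16.2,0,19,19,0,16.2]

```text
t: 16.3
ee_pos: [0.4794, -0.0641, 0.1565]
tcp_rot: [-0.001, -0.66, 0.751, 0.002]
force: [0.6, -1.1, -2.4]
gripper_width: 0.0355
```

```bash
python3 - <<'E'
from h import *
s=ctrl.get_state(); print(s['ee_pos'],s['force'],delta(s,[.4357,-.1283,.0623],-97.3))
E
```

```text
[ 0.47936588 -0.06414888  0.15652337] [ 0.60549696 -1.07062446 -2.37575482] {'d': array([6.93, 3.47, 9.44]), 'yaw0': np.float64(-97.36), 'turn': np.float64(-0.06)}
```

Call:
play_rows:
  commands: [0,2,1,0,0,0,4,2,0,0,0,6,3,0,0,0,6.9,3.5,1,0,0,6.9,3.5,3,0,0,6.9,3.5,5,0,0,6.9,3.5,7,0,0,6.9,3.5,7,0]

```text
t: 16.97
ee_pos: [0.435, -0.1251, 0.0839]
tcp_rot: [-0.002, -0.66, 0.751, 0.005]
force: [-1.1, 1.0, -2.6]
gripper_width: 0.0355
```

Call:
play_rows:
  commands: [0,0,0,0,0,0,0,0,0,0]

```text
t: 17.13
ee_pos: [0.4389, -0.127, 0.0886]
tcp_rot: [-0.0, -0.66, 0.751, 0.0]
force: [0.9, 0.2, -2.3]
gripper_width: 0.0352
```

```bash
python3 - <<'E'
from h import *
s=ctrl.get_state(); print(s['ee_pos'],s['force'],delta(s,[.4357,-.1283,.0623],-97.3))
E
```

```text
[ 0.43889968 -0.12699142  0.08862908] [ 0.87835965  0.20077971 -2.3101768 ] {'d': array([0.17, 0.3 , 2.63]), 'yaw0': np.float64(-97.33), 'turn': np.float64(-0.03)}
```

Call:
play_rows:
  commands: [0,0.1,0.3,1,0,0,0.1,0.3,1.7,0,0,0.1,0.3,2.2,0,0,0.1,0.3,2.5,0,0,0.1,0.3,2.6,0,0,0.1,0.3,2.6,0,0,0.1,0.3,2.6,0]

```text
t: 17.72
ee_pos: [0.4361, -0.1277, 0.0629]
tcp_rot: [0.0, -0.66, 0.751, -0.0]
force: [-0.4, -0.1, -1.1]
gripper_width: 0.0357
```

Call:
play_rows:
  commands: [0,0,0,0.1,0,0,0,0,0.1,0,0.5,0,0,0.1,0,0.5,0,0,0.1,0,0.5,0,0,0.1,0,0.5,0,0,-1,0,0.5,0,0,-3,0,0.5,0,0,-6,0]

```text
t: 18.38
ee_pos: [0.4343, -0.1269, 0.1214]
tcp_rot: [-0.001, -0.66, 0.751, 0.002]
force: [0.1, -0.5, -0.4]
gripper_width: 0.0467
```

Call:
play_rows:
  commands: [0.65,-4,-0.8,-4,0,0.65,-8,-1.6,-8,0,0.65,-12,-2.4,-10,0,0.65,-16,-3.2,-10,0,0.65,-20,-4,-10,0,0.65,-24,-5,-10,0,0.65,-28,-6,-10,0,0.65,-30,-6.3,-10,0]

```text
t: 19.05
ee_pos: [0.5355, 0.1584, 0.2231]
tcp_rot: [0.001, -0.66, 0.751, -0.0]
force: [1.1, -1.1, 1.3]
gripper_width: 0.0604
```

Call:
play_rows:
  commands: [0.65,-4,-0.8,0,5,0.65,-8,-1.6,0,10,0.65,-12,-2.5,0,15.5,0.65,-15.8,-3.2,0,15.5,0.65,-15.8,-3.2,0,15.5,0.65,-15.8,-3.2,0,15.5,0.65,-15.8,-3.2,0,15.5]

```text
t: 19.63
ee_pos: [0.5864, 0.3086, 0.2219]
tcp_rot: [-0.001, -0.554, 0.833, -0.0]
force: [-0.4, 0.4, 0.2]
gripper_width: 0.0603
```

```bash
python3 - <<'E'
from h import *
s,im=snap('wrist','w7.png'); print(s['ee_pos'],s['gripper_width'])
for r in spacers(s,im,fn='w7o.png'):
    if r[2]<30: print(r, delta(s,[r[3][0]/1000,r[3][1]/1000,.006],r[6]-90))
E
```

```text
[0.58642283 0.30863447 0.22191205] 0.060321061750312585
(0.9, [250, 62], 1, [728.0, 314.2], 71.0, 37.0, 61.8) {'d': array([ -6.02, -12.85,  21.58]), 'yaw0': np.float64(-112.78), 'turn': np.float64(-84.58)}
(0.89, [313, 214], 0, [589.0, 314.8], 69.6, 35.3, -22.4) {'d': array([-7.000e-01, -1.000e-02,  2.159e+01]), 'yaw0': np.float64(-112.78), 'turn': np.float64(-0.38)}
(0.72, [622, 5], 8, [648.9, 20.1], 17.9, 10.0, 78.4) {'d': array([ 24.15, -16.95,  21.61]), 'yaw0': np.float64(-112.78), 'turn': np.float64(-101.18)}
```

Call:
play_rows:
  commands: [0.65,-0.7,0,4,-0.4,0.65,-0.7,0,8,-0.4,0.65,-0.7,0,12,-0.4,0.65,-0.7,0,15,-0.4,0.65,-0.7,0,17,-0.4,0.65,-0.7,0,17,-0.4,0.65,-0.7,0,17,-0.4,0.65,-0.7,0,17,-0.4]

```text
t: 20.4
ee_pos: [0.591, 0.3149, 0.0549]
tcp_rot: [0.002, -0.556, 0.831, -0.0]
force: [0.5, -0.5, 0.9]
gripper_width: 0.0604
```

```bash
python3 - <<'E'
from h import *
s=ctrl.get_state(); print(s['ee_pos'],delta(s,[.589,.3145,.006],-112.5))
E
```

```text
[0.59099032 0.31492574 0.05485517] {'d': array([0.13, 0.18, 4.88]), 'yaw0': np.float64(-112.5), 'turn': np.float64(-0.0)}
```

Call:
play_rows:
  commands: [0.65,0.1,0.2,2,0,0.65,0.1,0.2,3.5,0,0.65,0.1,0.2,4.5,0,0.65,0.1,0.2,4.8,0,0.65,0.1,0.2,4.8,0,0,0.1,0.2,4.8,0,0,0.1,0.2,4.8,0,0,0.1,0.2,4.8,0]

```text
t: 21.07
ee_pos: [0.5881, 0.3155, 0.0058]
tcp_rot: [0.001, -0.556, 0.831, -0.0]
force: [-0.2, 0.7, 0.8]
gripper_width: 0.0447
```

Call:
play_rows:
  commands: [0,0,0,0,0,0,0,0,0,0,0,0,0,0,0,0,0,0,0,0]

```text
t: 21.4
ee_pos: [0.5877, 0.3154, 0.0053]
tcp_rot: [0.001, -0.556, 0.831, -0.0]
force: [0.0, 0.2, 4.1]
gripper_width: 0.0355
```

Call:
play_rows:
  commands: [0,0,0,-1,0,0,0,0,-3,0,0,0,0,-6,0,0,0,0,-9,0,0,0,0,-12,0,0,0,0,-14,0,0,0,0,-15,0,0,0,0,-15,0]

```text
t: 22.07
ee_pos: [0.5885, 0.3157, 0.1576]
tcp_rot: [0.002, -0.556, 0.831, -0.001]
force: [0.1, 0.9, -2.1]
gripper_width: 0.0357
```

```bash
python3 - <<'E'
from h import *
s=ctrl.get_state(); print(s['ee_pos'],s['gripper_width'],s['force'],delta(s,[.4479,-.0088,.16],-97.3))
E
```

```text
[0.58851121 0.31570722 0.15761187] 0.035714484847513335 [ 0.10285326  0.91717265 -2.10305325] {'d': array([35.36,  0.61, -0.35]), 'yaw0': np.float64(-112.43), 'turn': np.float64(-15.13)}
```

Call:
play_rows:
  commands: [0,2,0,0,-2,0,5,0,0,-5,0,8.5,0,0,-8,0,12,0,0,-11,0,15.5,0,0,-14,0,19,0.3,0,-15.1,0,22.5,0.4,0,-15.1,0,26,0.5,0,-15.1]

```text
t: 22.73
ee_pos: [0.4809, 0.0757, 0.1525]
tcp_rot: [-0.001, -0.661, 0.751, 0.001]
force: [0.8, -0.2, -1.9]
gripper_width: 0.0355
```

```bash
python3 - <<'E'
from h import *
s=ctrl.get_state(); print(s['ee_pos'],s['force'],delta(s,[.4479,-.0088,.058],-97.3))
E
```

```text
[0.48089039 0.07571219 0.15253974] [ 0.7533002  -0.21805297 -1.91125695] {'d': array([8.8 , 2.16, 9.46]), 'yaw0': np.float64(-97.31), 'turn': np.float64(-0.01)}
```

Call:
play_rows:
  commands: [0,3,0.7,0,0,0,5.5,1.3,0,0,0,7.5,1.8,0,0,0,8.6,2,1,0,0,8.6,2,3,0,0,8.6,2,5,0,0,8.6,2,6.5,0,0,8.6,2,6.5,0]

```text
t: 23.4
ee_pos: [0.4487, -0.0052, 0.0854]
tcp_rot: [-0.003, -0.66, 0.751, 0.004]
force: [-1.0, -0.7, -1.9]
gripper_width: 0.0357
```

Call:
play_rows:
  commands: [0,0,0,0,0,0,0,0,0,0]

```text
t: 23.57
ee_pos: [0.4525, -0.0058, 0.0895]
tcp_rot: [-0.0, -0.66, 0.751, 0.0]
force: [-0.2, 0.0, -1.0]
gripper_width: 0.0356
```

```bash
python3 - <<'E'
from h import *
s=ctrl.get_state(); print(s['ee_pos'],s['force'],delta(s,[.4479,-.0088,.058],-97.3))
E
```

```text
[ 0.45245294 -0.00581918  0.08951207] [-0.19185216  0.00791154 -1.04796609] {'d': array([0.35, 0.41, 3.15]), 'yaw0': np.float64(-97.33), 'turn': np.float64(-0.03)}
```

Call:
play_rows:
  commands: [0,0.3,0.4,1,0,0,0.3,0.4,2,0,0,0.3,0.4,2.6,0,0,0.3,0.4,2.9,0,0,0.3,0.4,3.1,0,0,0.3,0.4,3.1,0,0,0.3,0.4,3.1,0]

```text
t: 24.15
ee_pos: [0.4486, -0.0082, 0.0596]
tcp_rot: [0.0, -0.66, 0.751, -0.0]
force: [-2.8, 1.3, 5.4]
gripper_width: 0.0356
```

Call:
play_rows:
  commands: [0.5,0,0,0,0,0.5,0,0,0,0,0.5,0,0,0,0,0.5,0,0,0,0,0.5,0,0,-1,0,0.5,0,0,-3,0,0.5,0,0,-6,0,0.5,0,0,-10,0]

```text
t: 24.82
ee_pos: [0.4463, -0.0079, 0.1576]
tcp_rot: [-0.002, -0.66, 0.751, 0.002]
force: [1.0, 0.2, -0.1]
gripper_width: 0.0464
```

Call:
play_rows:
  commands: [0.65,-0.5,-4,-2,0,0.65,-1,-8,-4,0,0.65,-2,-12,-6,0,0.65,-3,-16,-6,0,0.65,-3.5,-20,-6,-2.8,0.65,-3.5,-22.6,-6,-2.8,0.65,-3.5,-22.6,-6,-2.8,0.65,-3.5,-22.6,-6,-2.8]

```text
t: 25.48
ee_pos: [0.6775, -0.0027, 0.2163]
tcp_rot: [-0.001, -0.679, 0.735, 0.001]
force: [-1.3, 0.5, 0.5]
gripper_width: 0.0605
```

Call:
play_rows:
  commands: [0.65,0,0,0,0,0.65,0,0,0,0]

```text
t: 25.65
ee_pos: [0.6757, -0.0024, 0.2188]
tcp_rot: [-0.0, -0.679, 0.735, 0.0]
force: [0.2, 0.1, -0.1]
gripper_width: 0.0602
```

```bash
python3 - <<'E'
from h import *
s,im=snap('wrist','w8.png'); print(s['ee_pos'],s['gripper_width'])
for r in spacers(s,im,fn='w8o.png'):
    print(r, delta(s,[r[3][0]/1000,r[3][1]/1000,.006],r[6]-90))
E
```

```text
[ 0.67566325 -0.00238774  0.21880804] 0.060163254324276084
(0.94, [320, 208], 6, [677.9, -1.5], 69.1, 34.9, -5.3) {'d': array([-0.11, -0.23, 21.28]), 'yaw0': np.float64(-94.54), 'turn': np.float64(0.76)}
(0.93, [200, 136], 194, [751.3, 95.9], 69.8, 36.2, 8.8) {'d': array([-10.4 ,  -6.78,  21.28]), 'yaw0': np.float64(-94.54), 'turn': np.float64(-13.34)}
(0.72, [350, 441], 9, [429.7, -12.3], 48.8, 43.9, -4.3) {'d': array([ 2.94, 24.43, 21.3 ]), 'yaw0': np.float64(-94.54), 'turn': np.float64(-0.24)}
(0.72, [386, 422], 4, [435.7, -20.7], 110.4, 59.6, 85.4) {'d': array([ 3.73, 23.76, 21.3 ]), 'yaw0': np.float64(-94.54), 'turn': np.float64(-89.94)}
(0.69, [3, 192], 78, [715.2, 273.4], 35.3, 9.4, -16.2) {'d': array([-27.8 ,  -1.77,  21.28]), 'yaw0': np.float64(-94.54), 'turn': np.float64(11.66)}
```

Call:
play_rows:
  commands: [0.65,-0.1,-0.2,4,0.5,0.65,-0.1,-0.2,8,0.5,0.65,-0.1,-0.2,12,0.5,0.65,-0.1,-0.2,15,0.5,0.65,-0.1,-0.2,17,0.5,0.65,-0.1,-0.2,17,0.5,0.65,-0.1,-0.2,17,0.5,0.65,-0.1,-0.2,17,0.5]

```text
t: 26.42
ee_pos: [0.6801, -0.0019, 0.051]
tcp_rot: [0.001, -0.675, 0.738, -0.001]
force: [-0.3, 0.1, 0.7]
gripper_width: 0.0605
```

```bash
python3 - <<'E'
from h import *
s=ctrl.get_state(); print(s['ee_pos'],delta(s,[.6779,-.0016,.006],-95))
E
```

```text
[ 0.68005183 -0.0018919   0.05103209] {'d': array([-0.01,  0.23,  4.5 ]), 'yaw0': np.float64(-95.04), 'turn': np.float64(-0.04)}
```

Call:
play_rows:
  commands: [0.65,0,0.2,2,0,0.65,0,0.2,3.3,0,0.65,0,0.2,4.1,0,0.65,0,0.2,4.5,0,0.65,0,0.2,4.5,0,0,0,0.2,4.5,0,0,0,0.2,4.5,0,0,0,0.2,4.5,0]

```text
t: 27.08
ee_pos: [0.6776, -0.0016, 0.0044]
tcp_rot: [0.0, -0.675, 0.738, -0.001]
force: [0.1, -1.0, -0.3]
gripper_width: 0.0451
```

Call:
play_rows:
  commands: [0,0,0,0,0,0,0,0,0,0,0,0,0,0,0,0,0,0,0,0]

```text
t: 27.42
ee_pos: [0.6774, -0.0015, 0.0042]
tcp_rot: [0.0, -0.675, 0.737, -0.0]
force: [-0.8, -0.3, 3.2]
gripper_width: 0.0354
```

Call:
play_rows:
  commands: [0,0,0,-1,0,0,0,0,-3,0,0,0,0,-6,0,0,0,0,-9,-6,0,0,0,-12,-12,0,0,0,-14,-18,0,0,0,-15,-24,0,0,0,-15,-30]

```text
t: 28.08
ee_pos: [0.6784, -0.0018, 0.1577]
tcp_rot: [-0.001, 0.845, -0.535, 0.003]
force: [-0.4, -0.1, -2.5]
gripper_width: 0.0357
```

Call:
play_rows:
  commands: [0,0,0,0,-7,0,0,0,0,-14,0,0,0,0,-21,0,0,0,0,-28,0,0,0,0,-35,0,0,0,0,-42,0,0,0,0,-49,0,0,0,0,-56]

```text
t: 28.75
ee_pos: [0.6763, -0.0015, 0.1534]
tcp_rot: [-0.0, 0.997, -0.076, -0.001]
force: [-0.4, 0.0, -1.8]
gripper_width: 0.0358
```

```bash
python3 - <<'E'
from h import *
s=ctrl.get_state(); print(s['ee_pos'],s['gripper_width'],s['force'],delta(s,[.5494,-.0823,.16],-7.3))
E
```

```text
[ 0.67632005 -0.0014575   0.15343413] 0.0358106005909881 [-0.38702602  0.01134947 -1.76753627] {'d': array([-11.33,   9.91,  -0.64]), 'yaw0': np.float64(-8.69), 'turn': np.float64(-1.39)}
```

Call:
play_rows:
  commands: [0,-2.3,2,0,-1,0,-4.6,4,0,-1.2,0,-7,6,0,-1.2,0,-9.2,8,0,-1.2,0,-11,9.6,0,-1.2,0,-11.3,9.9,1,-1.2,0,-11.3,9.9,3,-1.2,0,-11.3,9.9,5,-1.2]

```text
t: 29.42
ee_pos: [0.5501, -0.0821, 0.1041]
tcp_rot: [0.0, 0.998, -0.069, 0.001]
force: [0.0, 1.2, -2.7]
gripper_width: 0.0358
```

Call:
play_rows:
  commands: [0,0,0,1,0,0,0,0,1,0,0,0,0,1,0]

```text
t: 29.67
ee_pos: [0.5497, -0.0812, 0.0932]
tcp_rot: [-0.0, 0.998, -0.068, -0.001]
force: [0.6, -0.2, -1.8]
gripper_width: 0.0356
```

```bash
python3 - <<'E'
from h import *
s=ctrl.get_state(); print(s['ee_pos'],s['force'],delta(s,[.5494,-.0823,.058],-7.3))
E
```

```text
[ 0.54965552 -0.08120089  0.09324066] [ 0.5756726  -0.23200176 -1.7742554 ] {'d': array([-0.01,  0.11,  3.52]), 'yaw0': np.float64(-7.82), 'turn': np.float64(-0.52)}
```

Call:
play_rows:
  commands: [0,0,0.1,1,-0.5,0,0,0.1,2,-0.5,0,0,0.1,2.7,-0.5,0,0,0.1,3.1,-0.5,0,0,0.1,3.3,-0.5,0,0,0.1,3.4,-0.5,0,0,0.1,3.4,-0.5]

```text
t: 30.25
ee_pos: [0.5497, -0.0825, 0.0595]
tcp_rot: [-0.0, 0.998, -0.064, -0.0]
force: [0.1, -0.2, -2.7]
gripper_width: 0.0358
```

Call:
play_rows:
  commands: [0,0,0,0.1,0,0,0,0,0.2,0,0,0,0,0.2,0,0,0,0,0.2,0]

```text
t: 30.58
ee_pos: [0.5497, -0.0825, 0.0577]
tcp_rot: [0.0, 0.998, -0.064, 0.0]
force: [0.5, -0.4, -2.0]
gripper_width: 0.0352
```

Call:
play_rows:
  commands: [0,0,0,0.1,0,0,0,0,0.1,0,0,0,0,0.1,0,0,0,0,0.1,0]

```text
t: 30.92
ee_pos: [0.5499, -0.0827, 0.057]
tcp_rot: [0.0, 0.998, -0.064, 0.0]
force: [-0.1, -0.5, 0.9]
gripper_width: 0.0358
```

Call:
play_rows:
  commands: [0.52,0,0,0,0,0.52,0,0,0,0,0.52,0,0,0,0,0.52,0,0,0,0,0.52,0,0,-1,0,0.52,0,0,-3,0,0.52,0,0,-7,0,0.52,0,0,-11,0]

```text
t: 31.58
ee_pos: [0.5484, -0.0821, 0.1672]
tcp_rot: [-0.001, 0.998, -0.064, -0.002]
force: [0.1, -0.2, 0.4]
gripper_width: 0.0482
```

Call:
play_rows:
  commands: [0.3,0,1.5,-4,0,0.3,0,3,-8,0,0.3,0,5,-12,0,0.3,0,6,-15,0,0.3,0,6,-15,0,0.3,0,6,-15,0,0.3,0,6,-15,0,0.3,0,6,-15,0]

```text
t: 32.25
ee_pos: [0.5412, -0.1412, 0.315]
tcp_rot: [-0.001, 0.998, -0.064, -0.001]
force: [-0.1, -0.8, -0.0]
gripper_width: 0.0278
```

```bash
python3 - <<'E'
from h import *
s,im=snap('wrist','w9.png'); print(s['ee_pos'],s['tcp_rot'])
t=np.array([.475,-.0728]);c=np.radians(-7.3); M=np.array([[np.cos(c),-np.sin(c)],[np.sin(c),np.cos(c)]])
m=np.array([[.115,.05],[.115,-.05],[.03,.1],[.03,-.1],[-.08,.1],[-.08,-.1]])
for p in proj('wrist',np.c_[m@M.T+t,np.full(6,.0567)],s): cv2.circle(im,tuple(int(v) for v in p),3,(255,0,0),1)
for r in ctrl.regions_of('wrist','start_top'): print(r['confidence'],r['location'])
cv2.imwrite('pics/w9o.png',im[:,:,::-1])
E
```

```text
[ 0.54118873 -0.1412322   0.31500527] [-6.94157345e-04  9.97960250e-01 -6.38182251e-02 -1.44613559e-03]
0.73 [412.5, 305.1]
```

View pics/w9o.png

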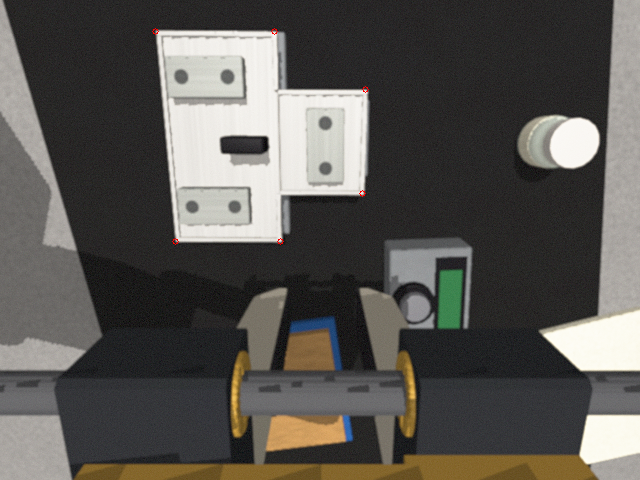

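All three spacers are on the seated stage (holes at (181,77)/(228,77), (192,207)/(235,207) and (325,123)/(325,168)), and the stage corners still match. I'll check that the top-left one isn't sitting on the lip, and locate the button at about (412,302).

```bash
python3 - <<'E'
from h import *
s=ctrl.get_state(); im=cv2.imread('pics/w9.png'); g=cv2.GaussianBlur(cv2.cvtColor(im,cv2.COLOR_BGR2GRAY),(3,3),0)
t=np.array([.475,-.0728]);c=np.radians(-7.3); M=np.array([[np.cos(c),-np.sin(c)],[np.sin(c),np.cos(c)]])
for a,b in [((181,77),(228,77)),((192,207),(235,207)),((325,123),(325,168))]:
    q=[]
    for x,y in (a,b):
        w=g[y-9:y+10,x-9:x+10].astype(float); k=np.clip(np.median(w)-25-w,0,None); yy,xx=np.mgrid[-9:10,-9:10]
        q.append([x+(k*xx).sum()/k.sum(),y+(k*yy).sum()/k.sum()])
    W=ray('wrist',q,.0707,s)[:,:2]; L=(W-t)@M; print((L*1000).round(1).tolist(),(L.mean(0)*1000).round(1),round(np.linalg.norm(W[1]-W[0])*1000,1))
crop=im[235:335,380:480]; cv2.imwrite('pics/c1.png',cv2.resize(np.hstack([im[40:105,150:260],im[180:245,150:260]]),None,fx=3.5,fy=3.5,interpolation=2))
print('btn',ray('wrist',[414,305],.05,s))
E
```

```text
[[-55.5, 60.0], [-13.2, 59.8]] [-34.3  59.9] 42.3
[[-55.5, -60.5], [-13.3, -60.4]] [-34.4 -60.5] 42.2
[[76.3, 19.1], [76.5, -23.0]] [76.4 -1.9] 42.1
btn [[ 0.62694958 -0.26856129  0.05      ]]
```

View pics/c1.png

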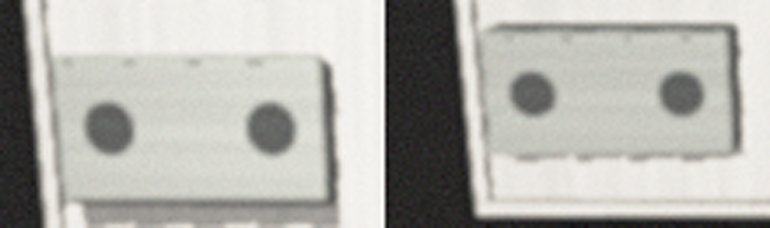

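Spacers are centred within about 2 mm with equal hole spacing, so they lie flat. Now the button.

Call:
play_rows:
  commands: [0,3,3,1,0,0,6,6,3,0,0,9,9.5,5,0,0,10.1,11.6,8,0,0,10.1,11.6,11,0,0,10.1,11.6,11,0,0,10.1,11.6,11,0,0,10.1,11.6,11,0]

```text
t: 33.02
ee_pos: [0.6275, -0.269, 0.2077]
tcp_rot: [-0.0, 0.998, -0.064, 0.0]
force: [0.0, 0.5, 1.9]
gripper_width: 0.0003
```

```bash
python3 - <<'E'
from h import *
s,im=snap('wrist','w10.png'); print(s['ee_pos'],s['gripper_width'])
for r in ctrl.regions_of('wrist','start_top'): print(r['confidence'],r['location'],cv2.boundingRect(r['mask'].astype(np.uint8)))
E
```

```text
[ 0.62752907 -0.26899683  0.20773185] 0.0002627348792757625
0.89 [316.1, 223.7] (297, 202, 42, 42)
0.72 [172.1, 14.9] (140, 0, 64, 31)
0.4 [143.6, 79.2] (8, 0, 248, 128)
```

View pics/w10.png

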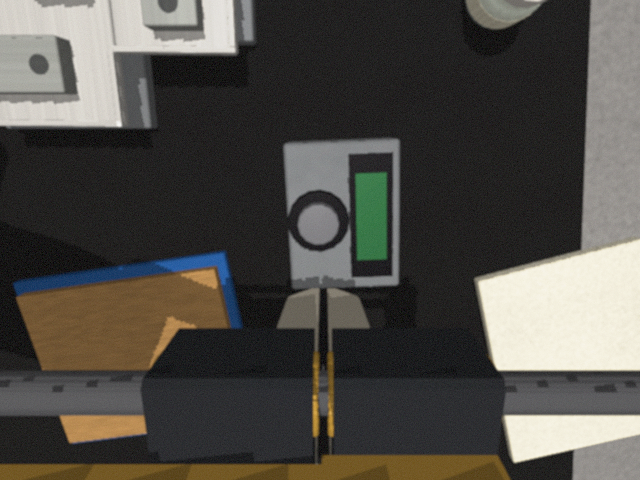

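```bash
python3 - <<'E'
from h import *
s=ctrl.get_state()
for z in (.05,.06):
    P=ray('wrist',[318,222],z,s)[0]; print(P, delta(s,P)); 
# console corners top z=.045
W=ray('wrist',[[285,144],[398,138],[399,286],[292,287]],.045,s)[:,:2]; print(W.round(4).tolist(),[np.linalg.norm(W[i]-W[i-1]).round(4) for i in range(4)])
E
```

```text
[ 0.62598383 -0.26772768  0.05      ] {'d': array([-0.32, -0.15, 15.99]), 'yaw0': np.float64(-7.26)}
[ 0.62633593 -0.2655274   0.06      ] {'d': array([-0.31, -0.37, 14.99]), 'yaw0': np.float64(-7.26)}
[[0.6086, -0.2049], [0.6951, -0.2114], [0.6864, -0.3323], [0.5968, -0.3216]] [np.float64(0.1173), np.float64(0.0867), np.float64(0.1212), np.float64(0.0902)]
```

Call:
play_rows:
  commands: [0,-0.3,-0.3,4,0,0,-0.3,-0.3,8,0,0,-0.3,-0.3,11,0,0,-0.3,-0.3,12.5,0,0,-0.3,-0.3,13.3,0,0,-0.3,-0.3,13.3,0,0,-0.3,-0.3,13.3,0]

```text
t: 33.7
ee_pos: [0.626, -0.2668, 0.076]
tcp_rot: [0.001, 0.998, -0.064, 0.002]
force: [-0.3, -1.3, 0.0]
gripper_width: 0.0006
```

Call:
play_rows:
  commands: [0,0,0,0.3,0,0,0,0,0.6,0,0,0,0,0.9,0,0,0,0,0.9,0]

```text
t: 34.03
ee_pos: [0.6255, -0.2671, 0.0652]
tcp_rot: [0.0, 0.998, -0.064, 0.001]
force: [2.1, -0.6, 2.6]
gripper_width: 0.0002
```

Call:
play_rows:
  commands: [0,0,0,0.3,0,0,0,0,0.6,0,0,0,0,0.6,0]

```text
t: 34.28
ee_pos: [0.6256, -0.2672, 0.0612]
tcp_rot: [0.001, 0.998, -0.064, 0.001]
force: [-2.5, 2.0, 13.7]
gripper_width: 0.0007
```

Call:
play_rows:
  commands: [0,0,0,0.1,0,0,0,0,0.15,0,0,0,0,0.15,0,0,0,0,0.15,0]

```text
t: 34.62
ee_pos: [0.6256, -0.2672, 0.061]
tcp_rot: [0.001, 0.998, -0.064, 0.002]
force: [-4.9, 3.5, 20.2]
gripper_width: 0.0005
```

```bash
python3 - <<'E'
from h import *
s,im=snap('wrist','w11.png'); print(s['ee_pos'],s['force'])
o=[im[150:330,220:420]]; _,a=snap('scene'); _,b=snap('side')
o=[cv2.resize(i,(400,360),interpolation=2) for i in (im[170:350,220:420],b[270:360,320:420])]
cv2.imwrite('pics/w11o.png',np.hstack(o)[:,:,::-1])
E
```

```text
[ 0.62563072 -0.26717046  0.06103255] [-4.87903056  3.46064656 20.20619121]
```

View pics/w11o.png

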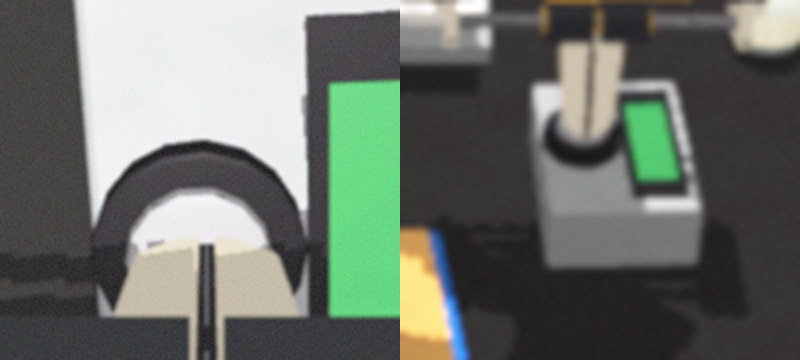

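The fingertips sit wholly on the button's grey cap, and it is bottomed at z 0.061 with 20 N. I'll release and look at the pile.

Call:
play_rows:
  commands: [0,0,0,-0.5,0,0,0,0,-1.5,0,0,0,0,-3.5,0,0,0,0,-7,0,0,0,0,-11,0,0,-2,2,-15,0,0,-5,4,-19,0,0,-8,6,-22,0]

```text
t: 35.43
ee_pos: [0.5536, -0.3077, 0.2624]
tcp_rot: [0.0, 0.998, -0.063, 0.0]
force: [0.5, -0.7, 1.1]
gripper_width: 0.0008
```

Call:
play_rows:
  commands: [0.65,-3,2,0,0,0.65,-5,4,0,0,0.65,-6.6,4,0,0,0.65,-6.6,4,0,0,0.65,-6.6,4,0,0,0.65,-6.6,4,0,0,0.65,-6.6,4,0,0,0.65,-6.6,4,0,0]

```text
t: 36.1
ee_pos: [0.4842, -0.3385, 0.2602]
tcp_rot: [-0.0, 0.998, -0.063, -0.0]
force: [0.0, 0.7, 0.6]
gripper_width: 0.0493
```

```bash
python3 - <<'E'
from h import *
s,im=snap('wrist','w12.png'); print(s['ee_pos'],s['tcp_rot'],s['force'])
for r in ctrl.regions_of('wrist','outfeed')[:1]: print(r['confidence'],r['location'],cv2.boundingRect(r['mask'].astype(np.uint8)))
E
```

```text
[ 0.48418154 -0.33853553  0.26016593] [-2.69540835e-04  9.97991484e-01 -6.33474327e-02 -1.69632140e-04] [0.03724129 0.68857444 0.55823855]
0.86 [290.9, 240.7] (168, 151, 216, 184)
```

View pics/w12.png

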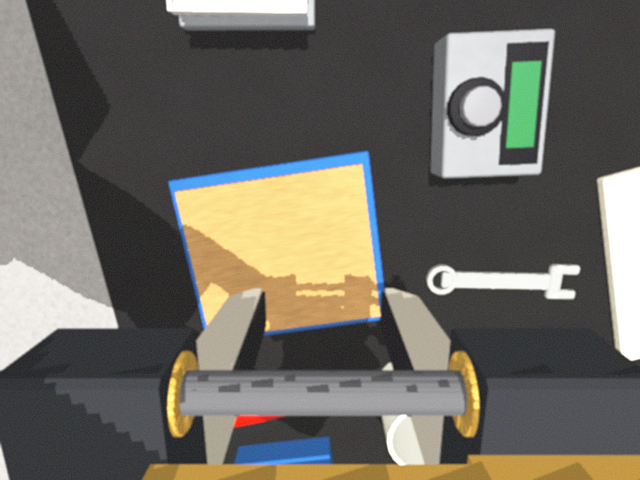

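The board's far corners are at (169,182) and (368,152), and the pile top's are at (175,193) and (364,165). The mug (400,440) and screwdriver (255,420) are close to its near side.

```bash
python3 - <<'E'
from h import *
s=ctrl.get_state(); g=cv2.cvtColor(cv2.imread('pics/w12.png'),cv2.COLOR_BGR2GRAY)
px=np.array([[169,182],[368,152],[383,321]],np.float32)
W=ray('wrist',px,.01,s); print(np.linalg.norm(W[0]-W[1]),np.linalg.norm(W[2]-W[1]))
t,a,sc,r=fit2d([[-.1,.09],[.1,.09],[.1,-.09]],W); print(t,a,sc,(r*1000).round(1).tolist())
for z in (.02,.03,.04,.05):
    W=ray('wrist',[[175,193],[364,165]],z,s); t2,a2,sc2,r2=fit2d([[-.09,.08],[.09,.08]],W); print(z,t2.round(4),a2.round(1),sc2.round(4))
# mug position
for cam_ in ('scene','side'):
    for n,px in (('mug',{'scene':[123,268],'side':[360,432]}[cam_]),): print(cam_,n,ray(cam_,px,0.0)[0])
E
```

```text
0.1981103526618801 0.1805932278281571
[ 0.4349252  -0.38516382] 0.26212735132215215 0.9892361166968019 [[2.0, -1.9], [0.1, 1.2], [-2.1, 0.6]]
0.02 [ 0.4377 -0.3861] 1.1 1.0276
0.03 [ 0.4391 -0.3851] 1.1 1.0024
0.04 [ 0.4405 -0.3842] 1.1 0.9771
0.05 [ 0.4419 -0.3832] 1.1 0.9519
scene mug [ 0.57874428 -0.56505613  0.        ]
side mug [ 0.55609087 -0.5771653   0.        ]
```

The pile centre is about (0.437, -0.385) at 1°, with its top near 0.03. I'll pick the leg spacer first, after a fresh look.

Call:
play_rows:
  commands: [0.6,0.5,-4,0,0,0.6,1,-8,0,0,0.6,1.5,-12,0,0,0.6,2,-16,0,0,0.6,2.5,-20,0,0,0.6,3,-24,0,0,0.6,3.3,-26,0,0,0.6,3.3,-26,0,0]

```text
t: 36.87
ee_pos: [0.5502, -0.0806, 0.2607]
tcp_rot: [-0.001, 0.998, -0.061, 0.0]
force: [-0.7, 0.4, -1.0]
gripper_width: 0.056
```

Call:
play_rows:
  commands: [0.6,0,0,0,0,0.6,0,0,0,0]

```text
t: 37.03
ee_pos: [0.5493, -0.0859, 0.2605]
tcp_rot: [0.0, 0.998, -0.064, -0.0]
force: [0.6, 0.5, 0.1]
gripper_width: 0.0558
```

```bash
python3 - <<'E'
from h import *
s,im=snap('wrist','w13.png'); print(s['ee_pos'],s['gripper_width'])
for r in spacers(s,im,z=.0707,fn='w13o.png'):
    print(r, delta(s,[r[3][0]/1000,r[3][1]/1000,.058],r[6]-90))
E
```

```text
[ 0.5493113  -0.08589809  0.26045078] 0.05581514555068815
(0.96, [191, 140], 9, [449.7, -9.4], 73.7, 36.0, -7.3) {'d': array([-10.85,  -6.34,  20.24]), 'yaw0': np.float64(-7.3), 'turn': np.float64(90.0)}
(0.63, [492, 2], 103, [700.5, 62.0], 9.0, 2.7, -1.2) {'d': array([ 13.12, -16.61,  20.23]), 'yaw0': np.float64(-7.3), 'turn': np.float64(83.9)}
(0.6, [197, 275], 9, [435.0, -125.4], 73.0, 39.0, -7.3) {'d': array([-10.83,   5.36,  20.25]), 'yaw0': np.float64(-7.3), 'turn': np.float64(90.0)}
(0.57, [322, 212], 8, [550.0, -82.9], 71.4, 35.6, 83.4) {'d': array([ 0.03, -0.32, 20.24]), 'yaw0': np.float64(-7.3), 'turn': np.float64(-0.7)}
```

View pics/w13o.png

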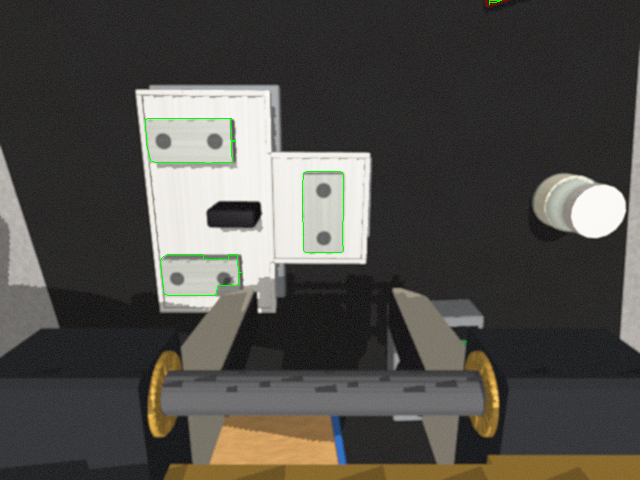

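Call:
play_rows:
  commands: [0.52,0,-0.2,4,-0.4,0.52,0,-0.2,8,-0.4,0.52,0,-0.2,12,-0.4,0.52,0,-0.2,14,-0.4,0.52,0,-0.2,15,-0.4,0.52,0,-0.2,15,-0.4,0.52,0,-0.2,15,-0.4,0.52,0,-0.2,15,-0.4]

```text
t: 37.8
ee_pos: [0.551, -0.0845, 0.1125]
tcp_rot: [0.001, 0.998, -0.061, 0.002]
force: [0.7, -1.3, -0.1]
gripper_width: 0.0486
```

```bash
python3 - <<'E'
from h import *
s=ctrl.get_state(); print(s['ee_pos'],delta(s,[.550,-.0835,.0595],-7))
E
```

```text
[ 0.55097247 -0.08449908  0.11251948] {'d': array([-0.13, -0.09,  5.3 ]), 'yaw0': np.float64(-6.99), 'turn': np.float64(0.01)}
```

Call:
play_rows:
  commands: [0.52,-0.1,0,2,0,0.52,-0.1,0,3.5,0,0.52,-0.1,0,4.6,0,0.52,-0.1,0,5.1,0,0.52,-0.1,0,5.2,0,0,-0.1,0,5.2,0,0,-0.1,0,5.2,0,0,-0.1,0,5.2,0]

```text
t: 38.47
ee_pos: [0.5494, -0.0835, 0.0596]
tcp_rot: [0.0, 0.998, -0.06, 0.001]
force: [0.7, 0.3, 1.3]
gripper_width: 0.0355
```

Call:
play_rows:
  commands: [0,0,0,0,0,0,0,0,0,0,0,0,0,0,0]

```text
t: 38.72
ee_pos: [0.5494, -0.0836, 0.0595]
tcp_rot: [0.0, 0.998, -0.06, 0.001]
force: [0.7, -0.8, 5.3]
gripper_width: 0.0354
```

Call:
play_rows:
  commands: [0,0,0,-0.5,0,0,0,0,-2,0,0,0,0,-4,0,0,0,0,-7,0,0,0,0,-9,0,0,0,0,-10,0,0,0,0,-10,0]

```text
t: 39.3
ee_pos: [0.5495, -0.0836, 0.1607]
tcp_rot: [0.001, 0.998, -0.06, 0.002]
force: [-0.1, 0.3, -2.1]
gripper_width: 0.0356
```

```bash
python3 - <<'E'
from h import *
s=ctrl.get_state(); print(s['ee_pos'],s['gripper_width'],s['force'],delta(s,[.4378,-.425,.15],1))
E
```

```text
[ 0.54950349 -0.08361592  0.16067842] 0.0355599327396711 [-0.13190382  0.28478452 -2.10286282] {'d': array([-6.97, 35.24,  1.07]), 'yaw0': np.float64(-6.93), 'turn': np.float64(-7.93)}
```

Call:
play_rows:
  commands: [0,-0.5,2.5,0,0,0,-1.2,6,0,0,0,-2,9.5,0,-2,0,-2.6,13,0,-4,0,-3.3,16.5,0,-6,0,-4,20,0,-7.9,0,-4.7,23.5,0,-7.9,0,-5.4,27,0,-7.9]

```text
t: 39.97
ee_pos: [0.4605, -0.3453, 0.1563]
tcp_rot: [-0.001, 1.0, 0.008, -0.001]
force: [0.4, 1.1, -2.8]
gripper_width: 0.0357
```

```bash
python3 - <<'E'
from h import *
s=ctrl.get_state(); print(s['ee_pos'],s['force'],delta(s,[.4378,-.425,.07],1))
E
```

```text
[ 0.46051543 -0.34531424  0.15629392] [ 0.42540376  1.05721044 -2.75982167] {'d': array([-2.38,  7.96,  8.61]), 'yaw0': np.float64(0.97), 'turn': np.float64(-0.03)}
```

Call:
play_rows:
  commands: [0,-0.9,3,0,0,0,-1.8,6,0,0,0,-2.3,7.5,0,0,0,-2.4,7.8,2,0,0,-2.4,7.8,5,0,0,-2.4,7.8,7.5,0,0,-2.4,7.8,8.6,0,0,-2.4,7.8,8.6,0]

```text
t: 40.63
ee_pos: [0.4378, -0.42, 0.0682]
tcp_rot: [-0.004, 1.0, 0.008, -0.003]
force: [-0.1, 0.1, -2.8]
gripper_width: 0.0358
```

Call:
play_rows:
  commands: [0,0,0,0.5,0,0,0,0,1,0,0,0,0,1.5,0,0,0,0,1.8,0,0,0,0,1.8,0,0,0,0,1.8,0]

```text
t: 41.13
ee_pos: [0.4398, -0.4233, 0.0549]
tcp_rot: [0.0, 1.0, 0.008, 0.0]
force: [0.5, 0.6, -2.3]
gripper_width: 0.0355
```

Lowering in small steps until I feel contact.

Call:
play_rows:
  commands: [0,0,0,0.3,0,0,0,0,0.6,0,0,0,0,0.9,0,0,0,0,1.1,0,0,0,0,1.1,0,0,0,0,1.1,0]

```text
t: 41.63
ee_pos: [0.4395, -0.4231, 0.0433]
tcp_rot: [-0.0, 1.0, 0.008, -0.0]
force: [0.3, 0.3, -1.6]
gripper_width: 0.0357
```

Call:
play_rows:
  commands: [0,0,0,0.1,0,0,0,0,0.2,0,0,0,0,0.3,0,0,0,0,0.3,0,0,0,0,0.3,0]

```text
t: 42.05
ee_pos: [0.4396, -0.4231, 0.0405]
tcp_rot: [-0.0, 1.0, 0.008, -0.0]
force: [0.1, 0.6, -2.6]
gripper_width: 0.036
```

Call:
play_rows:
  commands: [0,0,0,0.1,0,0,0,0,0.2,0,0,0,0,0.2,0,0,0,0,0.2,0]

```text
t: 42.38
ee_pos: [0.4396, -0.4231, 0.0385]
tcp_rot: [-0.0, 1.0, 0.008, -0.0]
force: [-0.4, 0.9, -3.0]
gripper_width: 0.0355
```

Call:
play_rows:
  commands: [0,0,0,0.1,0,0,0,0,0.15,0,0,0,0,0.15,0,0,0,0,0.15,0]

```text
t: 42.72
ee_pos: [0.4396, -0.4231, 0.037]
tcp_rot: [-0.0, 1.0, 0.008, -0.0]
force: [-0.2, 0.4, -2.9]
gripper_width: 0.0357
```

Call:
play_rows:
  commands: [0,0,0,0.1,0,0,0,0,0.2,0,0,0,0,0.2,0,0,0,0,0.2,0]

```text
t: 43.05
ee_pos: [0.4396, -0.4231, 0.0349]
tcp_rot: [-0.0, 1.0, 0.008, -0.0]
force: [0.2, -0.1, -2.2]
gripper_width: 0.0357
```

Call:
play_rows:
  commands: [0,0,0,0.1,0,0,0,0,0.15,0,0,0,0,0.15,0,0,0,0,0.15,0]

```text
t: 43.38
ee_pos: [0.4396, -0.4231, 0.0335]
tcp_rot: [-0.0, 1.0, 0.008, -0.0]
force: [0.2, 0.1, -2.0]
gripper_width: 0.0358
```

Call:
play_rows:
  commands: [0,0,0,0.1,0,0,0,0,0.2,0,0,0,0,0.2,0,0,0,0,0.2,0]

```text
t: 43.72
ee_pos: [0.4396, -0.4231, 0.0315]
tcp_rot: [-0.0, 1.0, 0.008, -0.0]
force: [-0.4, 0.6, -1.6]
gripper_width: 0.036
```

Call:
play_rows:
  commands: [0,0,0,0.1,0,0,0,0,0.2,0,0,0,0,0.2,0,0,0,0,0.2,0]

```text
t: 44.05
ee_pos: [0.4397, -0.4232, 0.0296]
tcp_rot: [0.0, 1.0, 0.008, 0.0]
force: [-0.2, 0.3, -2.3]
gripper_width: 0.0357
```

Call:
play_rows:
  commands: [0,0,0,0.1,0,0,0,0,0.15,0,0,0,0,0.15,0,0,0,0,0.15,0]

```text
t: 44.38
ee_pos: [0.4396, -0.4232, 0.0291]
tcp_rot: [0.0, 1.0, 0.008, 0.0]
force: [-2.3, 2.2, 5.0]
gripper_width: 0.0355
```

```bash
python3 - <<'E'
from h import *
s,im=snap('side'); print(s['force'],s['ee_pos'])
w=np.array(ctrl.get_image('wrist'))
cv2.imwrite('pics/s14.png',np.hstack([cv2.resize(im[290:410,220:380],(400,300),interpolation=2),cv2.resize(w,(400,300))])[:,:,::-1])
E
```

```text
[-2.31793866  2.20758712  4.96666283] [ 0.43964891 -0.4231582   0.02909585]
```

View pics/s14.png

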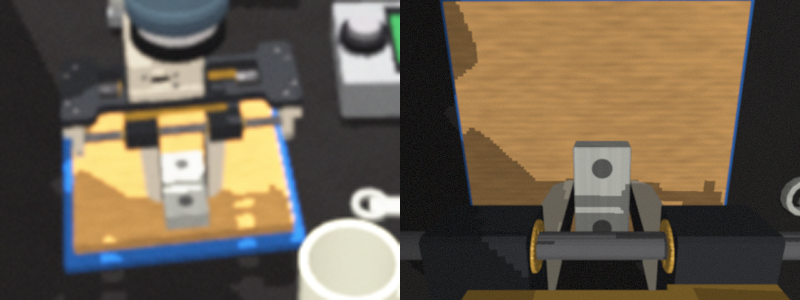

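The side view shows the block on the pile with contact at TCP z 0.029, so the pile top is about 0.022. I'll release it and go for spacer 2.

Call:
play_rows:
  commands: [0.5,0,0,0,0,0.5,0,0,0,0,0.5,0,0,0,0,0.5,0,0,0,0,0.5,0,0,-1,0,0.5,0,0,-4,0,0.5,0,0,-8,0,0.5,0,0,-12,0]

```text
t: 45.15
ee_pos: [0.439, -0.4224, 0.149]
tcp_rot: [-0.001, 1.0, 0.008, -0.001]
force: [0.7, -1.5, 0.5]
gripper_width: 0.047
```

Call:
play_rows:
  commands: [0.6,0,-4,-4,7,0.6,0,-8,-8,14,0.6,0,-12,-11,21,0.6,0,-16,-11,28,0.6,0,-20,-11,35,0.6,0,-24,-11,42,0.6,0,-27,-11,49,0.6,0,-29.5,-11,56]

```text
t: 45.82
ee_pos: [0.4346, -0.1322, 0.2594]
tcp_rot: [-0.0, 0.889, -0.457, 0.001]
force: [0.8, 0.6, 0.5]
gripper_width: 0.0559
```

Call:
play_rows:
  commands: [0.6,0,0,0,7,0.6,0,0,0,14,0.6,0,0,0,21,0.6,0,0,0,28,0.6,0,0,0,35,0.6,0,0,0,42,0.6,0,0,0,42.3,0.6,0,0,0,42.3]

```text
t: 46.48
ee_pos: [0.4349, -0.134, 0.2586]
tcp_rot: [0.0, -0.668, 0.744, -0.0]
force: [-0.3, 0.1, -0.0]
gripper_width: 0.0556
```

```bash
python3 - <<'E'
from h import *
s,im=snap('wrist','w15.png'); print(s['ee_pos'],s['gripper_width'])
for r in spacers(s,im,z=.0707,fn='w15o.png'):
    print(r, delta(s,[r[3][0]/1000,r[3][1]/1000,.0595],r[6]-90))
E
```

```text
[ 0.43490722 -0.1340002   0.25857601] 0.055608402756679776
(0.9, [316, 216], 9, [434.8, -125.2], 73.4, 34.0, -11.4) {'d': array([-0.88,  0.12, 19.91]), 'yaw0': np.float64(-96.21), 'turn': np.float64(5.19)}
(0.79, [176, 214], 8, [449.9, -8.5], 72.2, 36.0, -8.4) {'d': array([-12.64,  -0.12,  19.9 ]), 'yaw0': np.float64(-96.21), 'turn': np.float64(2.19)}
(0.78, [9, 136], 58, [529.3, 114.3], 33.1, 11.9, -17.8) {'d': array([-25.71,  -6.69,  19.9 ]), 'yaw0': np.float64(-96.21), 'turn': np.float64(11.59)}
(0.69, [610, 137], 8, [475.0, -377.3], 46.6, 34.6, -88.6) {'d': array([23.75, -6.6 , 19.92]), 'yaw0': np.float64(-96.21), 'turn': np.float64(82.39)}
```

Call:
play_rows:
  commands: [0.52,-0.6,0.2,4,1.2,0.52,-0.6,0.2,8,1.2,0.52,-0.6,0.2,12,1.2,0.52,-0.6,0.2,14,1.2,0.52,-0.6,0.2,15,1.2,0.52,-0.6,0.2,15,1.2,0.52,-0.6,0.2,15,1.2,0.52,-0.6,0.2,15,1.2]

```text
t: 47.25
ee_pos: [0.4345, -0.1283, 0.1091]
tcp_rot: [0.0, -0.659, 0.752, -0.001]
force: [-0.1, -0.4, 0.4]
gripper_width: 0.0486
```

```bash
python3 - <<'E'
from h import *
s,im=snap('wrist','w16.png'); print(s['ee_pos'],delta(s,[.4336,-.1280,.0595],-97.3))
g=cv2.cvtColor(im,cv2.COLOR_RGB2GRAY)
p=proj('wrist',[[.4336,-.128,.0707]],s)[0]; print(p)
for r in spacers(s,im,z=.0707): print(r)
E
```

```text
[ 0.43445578 -0.12833705  0.10906047] {'d': array([-0.03,  0.1 ,  4.96]), 'yaw0': np.float64(-97.54), 'turn': np.float64(-0.24)}
[320.86309701 279.97633774]
(0.96, [318, 272], 5, [434.4, -128.1], 73.0, 35.8, -7.4)
(0.6, [97, 266], 8, [454.5, -10.6], 64.0, 39.5, -7.6)
```

Call:
play_rows:
  commands: [0.52,0,0,2,0.2,0.52,0,0,3.5,0.2,0.52,0,0,4.4,0.2,0.52,0,0,4.8,0.2,0.52,0,0,4.9,0.2,0,0,0,4.9,0.2,0,0,0,4.9,0.2,0,0,0,4.9,0.2]

```text
t: 48.02
ee_pos: [0.4342, -0.1282, 0.0597]
tcp_rot: [0.0, -0.657, 0.754, -0.001]
force: [0.3, 0.0, 0.0]
gripper_width: 0.0354
```

Call:
play_rows:
  commands: [0,0,0,0,0,0,0,0,0,0,0,0,0,0,0]

```text
t: 48.27
ee_pos: [0.4342, -0.1282, 0.0597]
tcp_rot: [0.0, -0.657, 0.754, -0.001]
force: [1.5, -0.5, 5.2]
gripper_width: 0.0355
```

Call:
play_rows:
  commands: [0,0,0,-0.5,0,0,0,0,-2,0,0,0,0,-4,0,0,0,0,-7,0,0,0,0,-9,0,0,0,0,-10,0,0,0,0,-10,0]

```text
t: 48.85
ee_pos: [0.4347, -0.1285, 0.1613]
tcp_rot: [0.001, -0.657, 0.753, -0.002]
force: [0.2, -0.8, -3.5]
gripper_width: 0.0355
```

```bash
python3 - <<'E'
from h import *
s=ctrl.get_state(); print(s['ee_pos'],s['gripper_width'],s['force'],delta(s,[.482,-.344,.15],-89))
E
```

```text
[ 0.43470435 -0.12848797  0.16134549] 0.03550668473290126 [ 0.23351644 -0.76289747 -3.54475   ] {'d': array([20.71, -7.6 ,  1.2 ]), 'yaw0': np.float64(-97.79), 'turn': np.float64(-8.79)}
```

Call:
play_rows:
  commands: [0,2.5,-1,0,-1,0,6,-2.3,0,-3,0,9.5,-3.6,0,-5,0,13,-4.9,0,-7,0,16.5,-6.2,0,-8.8,0,19.5,-7.2,0,-8.8,0,20.7,-7.6,1,-8.8,0,20.7,-7.6,3,-8.8]

```text
t: 49.52
ee_pos: [0.4818, -0.3476, 0.1291]
tcp_rot: [0.0, 0.712, -0.702, 0.002]
force: [0.7, -0.1, -2.3]
gripper_width: 0.0357
```

Call:
play_rows:
  commands: [0,0,0,2,0,0,0,0,4,0,0,0,0,6,0,0,0,0,7,0,0,0,0,8,0,0,0,0,8.5,0,0,0,0,8.5,0,0,0,0,8.5,0]

```text
t: 50.18
ee_pos: [0.4811, -0.3434, 0.0444]
tcp_rot: [-0.0, 0.713, -0.701, 0.0]
force: [0.3, 0.5, -2.4]
gripper_width: 0.0355
```

```bash
python3 - <<'E'
from h import *
s=ctrl.get_state(); print(s['ee_pos'],s['force'],delta(s,[.482,-.344,.03],-89))
E
```

```text
[ 0.48114455 -0.34336558  0.04440729] [ 0.34650655  0.49048617 -2.39427349] {'d': array([ 0.06, -0.08,  1.44]), 'yaw0': np.float64(-88.99), 'turn': np.float64(0.01)}
```

Call:
play_rows:
  commands: [0,0,0,0.4,0,0,0,0,0.8,0,0,0,0,1.0,0,0,0,0,1.2,0,0,0,0,1.3,0,0,0,0,1.3,0,0,0,0,1.3,0]

```text
t: 50.77
ee_pos: [0.4808, -0.3432, 0.031]
tcp_rot: [0.0, 0.713, -0.701, -0.0]
force: [-0.0, -0.0, -1.9]
gripper_width: 0.0356
```

Call:
play_rows:
  commands: [0,0,0,0.1,0,0,0,0,0.15,0,0,0,0,0.15,0,0,0,0,0.15,0]

```text
t: 51.1
ee_pos: [0.4808, -0.3432, 0.0295]
tcp_rot: [-0.0, 0.713, -0.701, -0.0]
force: [0.2, 0.5, -2.4]
gripper_width: 0.0358
```

Call:
play_rows:
  commands: [0,0,0,0.1,0,0,0,0,0.15,0,0,0,0,0.15,0,0,0,0,0.15,0]

```text
t: 51.43
ee_pos: [0.4809, -0.3433, 0.029]
tcp_rot: [0.0, 0.713, -0.701, 0.0]
force: [-1.9, 2.1, 4.4]
gripper_width: 0.0355
```

Call:
play_rows:
  commands: [0.5,0,0,0,0,0.5,0,0,0,0,0.5,0,0,0,0,0.5,0,0,0,0,0.5,0,0,-1,0,0.5,0,0,-4,0,0.5,0,0,-8,0,0.5,0,0,-12,0]

```text
t: 52.1
ee_pos: [0.4801, -0.3427, 0.149]
tcp_rot: [0.0, 0.713, -0.701, -0.001]
force: [1.3, -1.1, -0.2]
gripper_width: 0.0465
```

Call:
play_rows:
  commands: [0.52,-4,0.3,-2,0,0.52,-8,0.6,-4,0,0.52,-12,0.9,-5,0,0.52,-16,1.2,-5,0,0.52,-20,1.5,-5,0,0.52,-24,1.8,-5,2,0.52,-28,2.2,-5,5,0.52,-31,2.5,-5,8.3]

```text
t: 52.77
ee_pos: [0.4494, -0.0309, 0.1989]
tcp_rot: [0.0, -0.66, 0.751, -0.0]
force: [0.3, 0.0, -0.2]
gripper_width: 0.0486
```

Call:
play_rows:
  commands: [0.52,-2.5,0,2,0,0.52,-2.5,0,5,0,0.52,-2.5,0,8,0,0.52,-2.5,0,9,0,0.52,-2.5,0,9,0,0.52,-2.5,0,9,0]

```text
t: 53.27
ee_pos: [0.4536, -0.0089, 0.1083]
tcp_rot: [-0.0, -0.661, 0.751, 0.0]
force: [0.3, -0.5, 0.7]
gripper_width: 0.0484
```

```bash
python3 - <<'E'
from h import *
s,im=snap('wrist','w17.png'); print(s['ee_pos'],delta(s,[.4486,-.0090,.0595],-97.3))
for r in spacers(s,im,z=.0707): print(r)
E
```

```text
[ 0.45359189 -0.00893647  0.10833871] {'d': array([0.07, 0.49, 4.88]), 'yaw0': np.float64(-97.29), 'turn': np.float64(0.01)}
(0.78, [24, 159], 137, [524.2, 126.2], 60.1, 23.6, -18.9)
(0.57, [322, 280], 6, [450.3, -9.4], 73.5, 36.6, -7.5)
```

Call:
play_rows:
  commands: [0.52,0,0.4,2,0,0.52,0,0.4,3.5,0,0.52,0,0.4,4.4,0,0.52,0,0.4,4.7,0,0.52,0,0.4,4.8,0,0,0,0.4,4.8,0,0,0,0.4,4.8,0,0,0,0.4,4.8,0]

```text
t: 54.03
ee_pos: [0.4504, -0.0086, 0.0608]
tcp_rot: [0.0, -0.661, 0.751, -0.001]
force: [0.2, 0.1, 0.8]
gripper_width: 0.0356
```

Call:
play_rows:
  commands: [0,0,0,0,0,0,0,0,0,0,0,0,0,0,0]

```text
t: 54.28
ee_pos: [0.4504, -0.0086, 0.0607]
tcp_rot: [0.0, -0.661, 0.751, -0.001]
force: [0.6, 0.4, 5.9]
gripper_width: 0.0357
```

Call:
play_rows:
  commands: [0,0,0,-0.5,0,0,0,0,-2,0,0,0,0,-4,0,0,0,0,-7,0,0,0,0,-9,0,0,0,0,-10,0,0,0,0,-10,0]

```text
t: 54.87
ee_pos: [0.4508, -0.0087, 0.1623]
tcp_rot: [0.001, -0.661, 0.751, -0.002]
force: [0.8, -0.1, -1.9]
gripper_width: 0.0359
```

```bash
python3 - <<'E'
from h import *
s=ctrl.get_state(); print(s['ee_pos'],s['gripper_width'],s['force'],delta(s,[.393,-.346,.15],-89))
E
```

```text
[ 0.45078789 -0.00866776  0.1622926 ] 0.035945838644134004 [ 0.80406467 -0.10520564 -1.86887159] {'d': array([34.19,  1.46,  1.24]), 'yaw0': np.float64(-97.28), 'turn': np.float64(-8.28)}
```

Call:
play_rows:
  commands: [0,2,0,0,0,0,5,0.2,0,0,0,8.5,0.3,0,-2,0,12,0.5,0,-4,0,15.5,0.6,0,-6,0,19,0.8,0,-8.3,0,22.5,1,0,-8.3,0,26,1.1,0,-8.3]

```text
t: 55.53
ee_pos: [0.4041, -0.2657, 0.1586]
tcp_rot: [-0.0, 0.713, -0.701, -0.002]
force: [0.6, -0.1, -2.0]
gripper_width: 0.0356
```

```bash
python3 - <<'E'
from h import *
s=ctrl.get_state(); print(s['ee_pos'],s['force'],delta(s,[.393,-.346,.045],-89))
E
```

```text
[ 0.40413585 -0.26567256  0.15859463] [ 0.61738671 -0.06526625 -1.95520275] {'d': array([ 8.04,  1.23, 11.34]), 'yaw0': np.float64(-88.99), 'turn': np.float64(0.01)}
```

Call:
play_rows:
  commands: [0,3,0.4,0,0,0,6,0.8,0,0,0,7.8,1,0,0,0,8,1.1,2,0,0,8,1.1,5,0,0,8,1.1,8,0,0,8,1.1,9,0,0,8,1.1,9,0]

```text
t: 56.2
ee_pos: [0.3943, -0.3422, 0.0667]
tcp_rot: [-0.001, 0.713, -0.701, -0.004]
force: [-0.6, 0.5, -1.8]
gripper_width: 0.0357
```

Call:
play_rows:
  commands: [0,0,0,0.5,0,0,0,0,1,0,0,0,0,1.4,0,0,0,0,1.7,0,0,0,0,1.7,0,0,0,0,1.7,0]

```text
t: 56.7
ee_pos: [0.3963, -0.3452, 0.0534]
tcp_rot: [0.0, 0.713, -0.701, 0.0]
force: [-0.5, -0.1, -1.6]
gripper_width: 0.0354
```

```bash
python3 - <<'E'
from h import *
s=ctrl.get_state(); print(s['ee_pos'],s['force'],delta(s,[.393,-.346,.0305],-89))
E
```

```text
[ 0.39627493 -0.3452274   0.0534031 ] [-0.47580835 -0.11918595 -1.55081086] {'d': array([0.07, 0.33, 2.29]), 'yaw0': np.float64(-88.99), 'turn': np.float64(0.01)}
```

Call:
play_rows:
  commands: [0,0,0.3,0.5,0,0,0,0.3,1,0,0,0,0.3,1.5,0,0,0,0.3,1.9,0,0,0,0.3,2.1,0,0,0,0.3,2.1,0,0,0,0.3,2.1,0]

```text
t: 57.28
ee_pos: [0.3931, -0.3451, 0.0318]
tcp_rot: [-0.0, 0.713, -0.701, -0.0]
force: [-0.7, -0.1, -1.9]
gripper_width: 0.0356
```

Call:
play_rows:
  commands: [0,0,0,0.1,0,0,0,0,0.15,0,0,0,0,0.15,0,0,0,0,0.15,0]

```text
t: 57.62
ee_pos: [0.3932, -0.3452, 0.0306]
tcp_rot: [0.0, 0.713, -0.701, 0.0]
force: [-0.3, -1.3, -1.8]
gripper_width: 0.0354
```

Call:
play_rows:
  commands: [0,0,0,0.1,0,0,0,0,0.1,0,0,0,0,0.1,0,0,0,0,0.1,0]

```text
t: 57.95
ee_pos: [0.3931, -0.3451, 0.0295]
tcp_rot: [-0.0, 0.713, -0.701, 0.0]
force: [-1.0, 0.3, -2.6]
gripper_width: 0.0359
```

Call:
play_rows:
  commands: [0,0,0,0.1,0,0,0,0,0.1,0,0,0,0,0.1,0,0,0,0,0.1,0]

```text
t: 58.28
ee_pos: [0.3931, -0.3453, 0.0287]
tcp_rot: [0.0, 0.713, -0.701, 0.0]
force: [-0.7, 0.8, 1.1]
gripper_width: 0.0356
```

Call:
play_rows:
  commands: [0.5,0,0,0,0,0.5,0,0,0,0,0.5,0,0,0,0,0.5,0,0,0,0,0.5,0,0,-1,0,0.5,0,0,-4,0,0.5,0,0,-8,0,0.5,0,0,-12,0]

```text
t: 58.95
ee_pos: [0.3925, -0.3443, 0.1498]
tcp_rot: [-0.0, 0.713, -0.701, -0.001]
force: [0.7, -1.8, 0.6]
gripper_width: 0.0465
```

Call:
play_rows:
  commands: [0.5,-3,-1,-4,0,0.5,-6,-2,-8,0,0.5,-9,-3,-12,0,0.5,-12,-3,-16,0,0.5,-12,-3,-18,0,0.5,-12,-3,-18,0,0.5,-12,-3,-18,0,0.5,-12,-3,-18,0]

```text
t: 59.62
ee_pos: [0.421, -0.2247, 0.3288]
tcp_rot: [0.0, 0.714, -0.701, 0.001]
force: [-0.3, -0.6, -0.5]
gripper_width: 0.0469
```

Call:
play_rows:
  commands: [0.5,0,0,0,0,0.5,0,0,0,0,0.5,0,0,0,0]

```text
t: 59.87
ee_pos: [0.4203, -0.2249, 0.3266]
tcp_rot: [0.0, 0.713, -0.701, -0.002]
force: [-0.1, -0.2, 0.6]
gripper_width: 0.0468
```

```bash
python3 - <<'E'
from h import *
s,im=snap('wrist','w18.png'); print(s['ee_pos'],s['force'])
t=np.array([.475,-.0728]);c=np.radians(-7.3); M=np.array([[np.cos(c),-np.sin(c)],[np.sin(c),np.cos(c)]])
m=np.array([[.115,.05],[.115,-.05],[.03,.1],[.03,-.1],[-.08,.1],[-.08,-.1]])
for p in proj('wrist',np.c_[m@M.T+t,np.full(6,.0567)],s): cv2.circle(im,tuple(int(v) for v in p),3,(255,0,0),1)
cv2.imwrite('pics/w18o.png',im[:,:,::-1])
for r in spacers(s,im,z=.040): print(r)
E
```

```text
[ 0.42026669 -0.22490071  0.32656833] [-0.10995275 -0.20766819  0.63537985]
(0.9, [436, 142], 8, [480.0, -341.5], 70.4, 40.2, 1.1)
(0.79, [501, 153], 8, [472.1, -414.3], 75.2, 36.8, -87.6)
(0.66, [430, 221], 5, [393.6, -343.9], 70.2, 39.3, 0.8)
```

View pics/w18o.png

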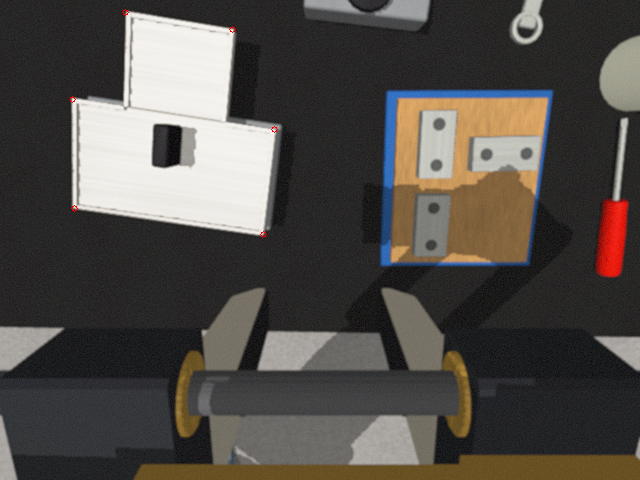

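The stage corners still match. All three spacers are on the pile: (436,142), (432,225) and (506,153). The last one has been nudged about 3 cm from where I set it but is still on the pile. I'll do one numeric flatness check from the hole spacing.

```bash
python3 - <<'E'
from h import *
s=ctrl.get_state(); im=np.array(cv2.imread('pics/w18.png')); g=cv2.GaussianBlur(cv2.cvtColor(im,cv2.COLOR_BGR2GRAY),(3,3),0).astype(int)
print(s['ee_pos'],s['force'])
for r in ctrl.regions_of('wrist','spacer1'):
    k=r['mask'].astype(np.uint8); k=cv2.morphologyEx(k,cv2.MORPH_CLOSE,np.ones((15,15))); k=cv2.erode(k,np.ones((7,7)))
    loc=cv2.blur(g.astype(np.float32),(31,31)); d=((g<loc-22)&(k>0)).astype(np.uint8)
    n,_,st,ce=cv2.connectedComponentsWithStats(d); i=[j for j in range(1,n) if st[j,4]>25]; i=sorted(i,key=lambda j:-st[j,4])[:2]
    if len(i)==2:
        W=ray('wrist',ce[i],.040,s); print(r['location'],ce[i].round(1).tolist(),st[i,4],W[:,:2].mean(0).round(4),(np.linalg.norm(W[0]-W[1])*1000).round(1))
P=ray('wrist',[[397,98],[545,98],[390,262],[527,263]],.022,s); print('pile',P.round(3).tolist())
E
```

```text
[ 0.42055519 -0.2249473   0.32721712] [-0.9369444  -0.74258761 -0.15288362]
[435.7, 141.9] [[438.7, 123.9], [436.1, 164.5]] [125 115] [ 0.4804 -0.3449] 41.5
[501.4, 153.2] [[486.4, 154.1], [525.6, 153.2]] [114 114] [ 0.4722 -0.4182] 41.3
[430.1, 221.4] [[433.3, 207.8], [430.7, 244.6]] [95 87] [ 0.3921 -0.3469] 41.9
pile [[0.527, -0.302, 0.022], [0.53, -0.46, 0.022], [0.344, -0.306, 0.022], [0.346, -0.468, 0.022]]
```

```bash
python3 -c "
from rig import ctrl
print(ctrl.job_done(), ctrl.get_state()['t'])"
```

```text
the job is handed in; nothing more can be done
the job is handed in; nothing more can be done
```

The job is done and handed in at about 60 s; no verdict was reported. I seated the stage and laid the three grey spacers flat on it. I then pressed the start button to its stop (20 N) and released it, and set all three spacers on the pile. I felt contact there at a top height of about 22 mm, with forces of 5 N or less.

**Final picture:**
- **Stage:** the outline still falls on its predicted seated corners.
- **Spacers:** hole spacings read 41.3–41.9 mm, which fits all three lying flat, and all are inside the pile's edges.

**What did not go to plan:**
- The first grip on the stage closed on air because I lifted too early. The stage did not move and I gripped it again.
- The first spacer I put on the pile ended about 3 cm from where I left it, probably the announced knock. It is still on the pile and clear of its edges, so I left it there.
- My camera estimate of the pile height was about 31 mm, against 22 mm by touch; I went by touch.
- I did not measure the button's spring-back directly. After release it looked raised in the pile picture (`w12.png`).

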